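# Index, unload and reload the sample changer, then start it

### The job

Index the sample changer one station clockwise so that its white reference tile comes under the black hood: pull up the orange plunger and twist it so that it stays out, turn the platter by its black post, and twist the plunger back so that it drops home and locks. Take the used cell with the white grip bar out of its seat and lay it flat in the grey tray, and put every new cell from the blue liner into a seat of the platter, inner edge first under the hub cap and then laid down flat on the seat's floor (any cell in any seat). Only when all that is done and the platter is locked, turn the selector to the green mark; never touch the white tile, and leave the other things on the bench alone.

Things in the scene. Friction and masses are not known exactly. Their poses are not given: they have to be found in the camera images.
- changer: fixed sample changer: round grey base 312 mm across, 45 high, with a level aluminium platter (290 mm across, top face 60 mm above the bench). Origin on the bench under the platter's axis, z up. Black hood (86 mm across, underside 104, top 136 mm above the bench) over the platter at this frame's +y, 80 mm from the axis, on a white column reaching y = 205 mm. Plunger bracket at the rim towards (-1,+1).
- platter (a joint): platter angle, rad, growing CLOCKWISE from above; 0 at start, range -0.5 to 2.5. Stations (index holes) every 1.571; at 1.571 the tile is under the hood. Turns stiffly (1 to 3 N at the post) and stays where left, once the pin is out; with the pin in it is locked (0.4 deg play). The pin drops in from up to 2 deg off and centres it; further off it rides on the rim (plunger reads 0.006)
- post_top (a point): centre of the top end of the black finger post for turning the platter by hand: upright round post 14 mm across, 52 mm high, standing on the platter 108 mm from its axis
- hub (a point): centre of the top of the steel hub cap on the platter's axis, 15.5 mm above the platter's face. The cap is 98 mm across, 4 mm thick; its underside, 11.5 mm above the platter, overhangs the inner edge of every seat (7 mm over a seated cell), so a cell can only go in tilted, inner edge first. A screw head stands 4 mm above it
- ref_tile: white ceramic reference tile 77 mm across and 8 mm thick, fixed for good in the fourth place of the platter, 80 mm from the axis (origin at the centre of its underside). Not to be touched
- plunger (a joint): lift of the index plunger, m: 0 = pin home in a hole (locked), 0.013 = fully up. Spring 6 N at 0, 11 N fully up. The bar can be twisted only when lifted 0.009 or more; twisted by over 0.35 rad and let go, it rests on its sleeve and stays out at 0.0085
- plunger_twist (a joint): twist of the plunger's bar, rad, COUNTER-CLOCKWISE from above: 0 = in line with its slot (pin free to drop home), stop at 1.2. To relock, turn it back to within 0.1 of 0 (little friction; lifting it 2 mm helps) and let it drop
- plunger_bar (a point): centre of the orange grip bar on the plunger: 44 mm long along this point's x axis, 13 mm thick along y, 24 mm high (z up); it rises with the lift and turns with the twist. A steel sleeve 26 mm across stands under it, its top 18 mm below this point when locked
- dial (a joint): angle of the selector (rad), growing CLOCKWISE seen from above. Five click stops at 0, 0.45, 0.90, 1.35 and 1.80 with a mark at each; the green mark is at 1.35. About 0.1 Nm to get over a click; it falls into the nearest stop
- dial_grip (a point): centre of the black grip bar of the selector, on its axis: bar 44 mm long along this point's x axis, 13 mm thick along y, 26 mm high (top 12 mm above this point), on a skirt 48 mm across whose top is 13 mm below this point. The white pointer line is on the bar's -x end. It stands on the fixed white control unit, 120 x 110 x 55 mm high, whose marks are four small black dots and one large green dot round the selector
- tray_in (a point): centre of the inner floor (4 mm above the bench) of the fixed grey tray for used cells: 126 mm square outside, 118 inside, walls 16 mm high
- seat_a (a point): empty sample seat on the platter: centre of its floor, level with the platter's face, 80 mm from the axis. Recess 79 mm across in a dark steel collar 6 mm high, 4.5 mm thick; its side towards the axis lies under the hub cap (gap 11.5 mm from floor to cap)
- seat_b (a point): empty sample seat on the platter: centre of its floor, level with the platter's face, 80 mm from the axis. Recess 79 mm across in a dark steel collar 6 mm high, 4.5 mm thick; its side towards the axis lies under the hub cap (gap 11.5 mm from floor to cap)
- seat_c (a point): sample seat on the platter: centre of its floor, level with the platter's face, 80 mm from the axis. Recess 79 mm across in a dark steel collar 6 mm high, 4.5 mm thick; its side towards the axis lies under the hub cap (gap 11.5 mm from floor to cap); at the start it is under the hood and holds the used cell
- cell1_grip (a point): centre of the blue grip bar of a new sample cell (may be absent): the cell is a black disc 76 mm across and 8 mm thick, 0.11 kg, with the bar on the middle of its upper face: 34 mm long along the point's x axis, 12 mm thick along y, 24 mm high (z up). This point is 20 mm above the disc's underside. Lies on the blue bench liner on the robot's right at the start
- cell2_grip (a point): centre of the yellow grip bar of a new sample cell (may be absent): the cell is a black disc 76 mm across and 8 mm thick, 0.11 kg, with the bar on the middle of its upper face: 34 mm long along the point's x axis, 12 mm thick along y, 24 mm high (z up). This point is 20 mm above the disc's underside. Lies on the blue bench liner on the robot's right at the start
- cell3_grip (a point): centre of the red grip bar of a new sample cell (may be absent): the cell is a black disc 76 mm across and 8 mm thick, 0.11 kg, with the bar on the middle of its upper face: 34 mm long along the point's x axis, 12 mm thick along y, 24 mm high (z up). This point is 20 mm above the disc's underside. Lies on the blue bench liner on the robot's right at the start
- used_grip (a point): centre of the WHITE grip bar of the used sample cell: same shape and sizes as the new cells (76 x 8 mm disc, bar 34 x 12 x 24 mm along this point's x, y, z; this point 20 mm above the underside). At the start it lies in seat_c under the hood, where it cannot be lifted out (12 mm of room above the bar)
- beaker: bystander, loose, to be left alone: glass beaker, 68 mm across, 85 mm high; origin at its underside
- reagent: bystander, loose, to be left alone: white reagent bottle with red cap, 72 mm across, 170 mm high; origin at its underside
- green_bottle: bystander, loose, to be left alone: green glass bottle, 62 mm across, 200 mm high; origin at its underside
- calculator: bystander, loose, to be left alone: flat grey calculator, 75 x 125 x 14 mm; origin at its underside
- pipette: bystander, loose, to be left alone: white and blue pipette lying down, about 240 mm long, 22 mm thick; origin at its underside
- jar: bystander, loose, to be left alone: amber glass jar with black lid, 62 mm across, 66 mm high; origin at its underside

How it is judged (in metres and radians):
On the way, in this order (a step that is already met when the one before it is completed fails the run):
1. the plunger is pulled out, twisted and let go, and stays out by itself (value of joint plunger above 0.0065 m and value of joint plunger_twist above 0.35 rad and contact force between the fingers and anything else below 0.5 N), for 0.2 s.
2. with the plunger out, the platter is turned clockwise off its first station (value of joint plunger above 0.0055 m and value of joint platter above 0.5 rad).
3. the reference tile is under the hood with the plunger home, every new cell lies flat in a seat and the used cell in the tray (value of joint platter between 1.54 and 1.6 rad and value of joint plunger below 0.0025 m and ((horizontal distance between cell1_grip and seat_a below 0.004 m and z of cell1_grip in the frame of seat_a between 0.0175 and 0.0218 m and angle between cell1_grip's own z axis and vertical below 0.05 rad) or (horizontal distance between cell1_grip and seat_b below 0.004 m and z of cell1_grip in the frame of seat_b between 0.0175 and 0.0218 m and angle between cell1_grip's own z axis and vertical below 0.05 rad) or (horizontal distance between cell1_grip and seat_c below 0.004 m and z of cell1_grip in the frame of seat_c between 0.0175 and 0.0218 m and angle between cell1_grip's own z axis and vertical below 0.05 rad)) and ((horizontal distance between cell2_grip and seat_a below 0.004 m and z of cell2_grip in the frame of seat_a between 0.0175 and 0.0218 m and angle between cell2_grip's own z axis and vertical below 0.05 rad) or (horizontal distance between cell2_grip and seat_b below 0.004 m and z of cell2_grip in the frame of seat_b between 0.0175 and 0.0218 m and angle between cell2_grip's own z axis and vertical below 0.05 rad) or (horizontal distance between cell2_grip and seat_c below 0.004 m and z of cell2_grip in the frame of seat_c between 0.0175 and 0.0218 m and angle between cell2_grip's own z axis and vertical below 0.05 rad)) and ((horizontal distance between cell3_grip and seat_a below 0.004 m and z of cell3_grip in the frame of seat_a between 0.0175 and 0.0218 m and angle between cell3_grip's own z axis and vertical below 0.05 rad) or (horizontal distance between cell3_grip and seat_b below 0.004 m and z of cell3_grip in the frame of seat_b between 0.0175 and 0.0218 m and angle between cell3_grip's own z axis and vertical below 0.05 rad) or (horizontal distance between cell3_grip and seat_c below 0.004 m and z of cell3_grip in the frame of seat_c between 0.0175 and 0.0218 m and angle between cell3_grip's own z axis and vertical below 0.05 rad)) and horizontal distance between used_grip and tray_in below 0.03 m and z of used_grip in the frame of tray_in below 0.023 m and angle between used_grip's own z axis and vertical below 0.06 rad), for 0.3 s.
4. then the selector is at the green mark (value of joint dial between 1.23 and 1.47 rad), for 0.2 s.
At the end, for the whole second after the job is handed in: Every new cell lies flat in a seat (centre within 4 mm, height within 2 mm, tilt under 0.05 rad), the used cell flat in the tray; the platter is within 0.03 rad of 1.571 (tile under the hood), the plunger home (under 2.5 mm), the selector within 0.12 rad of 1.35 (green mark) (all of step 3 and all of step 4); the robot touches nothing.
It fails at once if the white reference tile is touched by the robot (contact force between any of the fingers, the arm and ref_tile above 1 N).
It fails at once if a bystander is pushed more than 50 mm or knocked over (distance of any of beaker, reagent, green_bottle, calculator, pipette, jar from where it was at the start of the episode above 0.05 m or angle between any of beaker, reagent, green_bottle, calculator, jar's own z axis and vertical above 0.6 rad).
Of cell1, cell2, cell3 only 2 to 3 are there at a start; the rules pass over those that are not, and their reading is None.
At some moment in a run one of cell1, cell2, cell3 may be knocked a few centimetres aside while the robot is not near it.
Once in a run the grip may slacken for a moment while it holds something.
It also fails if it takes over 208 s, if anything falls off the work surface, if the arm or the gripper's body presses on something with over 40 N, if the wrist force passes 120 N, or if a joint passes its speed limit or range.

### The arm

A 6-joint arm with a two-finger parallel gripper is mounted at the origin on the work surface. World frame = base frame: x ahead of the robot, y to its left, z up, the work surface at z = 0. Lengths are in mm, angles in degrees, forces in N, time in s.
With the tool pointing down it reaches from about 350 to 850 mm from the base axis. Payload 8.1 kg.
Tool frame: the origin (TCP) lies between the finger pads; the fingertips stand 22 mm ahead of it and the grasp point (between the pads) lies 3 mm ahead of it; z points along the fingers, y is the direction in which the jaws open and shut (so a half turn about z gives the same grasp; the last joint's range is limited). The gripper opens to 85 mm and grips with 20 to 120 N. Pads are 22 mm wide; open, the fingers measure 114 mm over their backs; the gripper's body (76 mm by 85 mm) begins 54 mm behind the grasp point. The pads swing forward as they close: fully open they stand 13 mm farther back than shut.
Start: joints at [-77.888, 7.471, 85.268, -0, 87.261, -4.893], TCP at [175.497, -573.765, 253.292] pointing down, gripper open.
Joint ranges: [-169.43, 169.43], [-51.17, 129.36], [1.28, 143.12], [-76.62, 256.62], [0, 156.53], [-152.29, 152.29]. Speed limits (degrees/s): [136.94, 136.94, 159.86, 180, 180, 180].

### API

Orientations are given as [roll, pitch, yaw] about the fixed x, y, z axes, in that order (R = Rz(yaw) Ry(pitch) Rx(roll)).
In Python, from bench import r gives the robot as it stands.
- The arm moves only by the tool drive_tool, never from a script. Its argument "moves" is a list of rows, each a list of 2 entries, a list of its own where there are three numbers: the shift along the world's x, y, z in mm, then the turn about the world's z in degrees. A call has exactly 8 rows; each row is the pose to reach, as a shift and turn from the pose commanded when the call began; what a row does not reach only later rows make up. A row lasts 1/12 s, in which the tool goes at most 41.7 mm and 7.16 degrees, less where a joint would pass 70% of its speed; a pose out of reach is approached as far as the arm can. A call with a gripper value outside its range is refused whole. "fingers" is the finger opening in mm, from 0 to 85.4, set as the call begins (left out, the last holds). The fingers move at their own pace and stop on an object; "squeeze" is the grip in N (left out, the last holds). Time passes only in rows, so rows that repeat a pose let the fingers close, or fill a call up. It gives the time, the measured TCP pose, the force and the opening at its end, in the units of the state.
- r.sense(): the state, without advancing time (a new reading comes with each control period).
- r.snapshot(name): name is "scene" or "top" or "wrist"; returns a dict with "pixels" (420x560x3 uint8, red, green, blue), "camera_matrix" (3x3 intrinsics, pixels), "xyz" and "orientation" of the camera in the world. Camera axes: x right, y down, z forward; pixel columns grow to the right and rows downward; lengths in mm; the calibration is good to about 2 mm. A picture is of the moment at which its call begins. There is no depth.
- r.hand_in(): hands the job in, once; it reports no verdict.
The state is a dict: "time": time; "joint_pos": joint angles; "qd": joint speeds; "joint_efforts": joint torques, N m; "tool_pos": TCP position; "tcp_rot": TCP orientation; "ft_force": force on the tool from outside, world axes, zero at the start; "wrist_torque": the same for the moment, N m; "finger_gap": finger opening in mm.
Only numpy, scipy, OpenCV 4.12 (cv2) and the standard library are available. Lean on these libraries where they do the work, as an engineer would, in place of code of your own. Each camera call takes 0.05 s, during which the arm holds its last target.

## Working session

There is one attempt and no reset: what is moved stays moved. The work goes in short steps, Python scripts to look and compute and a tool call to move; the robot and the scene stay as the last step left them, time stands still between calls to the robot, and variables do not carry over. Pictures are saved under pics/ and viewed, and the job is handed in when it is done.

Besides the shell and the picture viewer there is one more tool, called after "Request:" by a JSON object that holds its "method" and its "body", one argument or row to a line. drive_tool: Moves the arm, as the interface text tells. Its arguments: {"type":"object","properties":{"moves":{"type":"array","items":{"type":"array"}},"fingers":{"type":"number"},"squeeze":{"type":"number"}},"required":["moves"]}

```bash
ls; mkdir -p pics
cat > h.py <<'E'
import numpy as np, cv2
from bench import r
from scipy.spatial.transform import Rotation as Ro
def R(o): 
    o=np.array(o,float)
    return o if o.shape==(3,3) else (Ro.from_euler('xyz',o,degrees=True).as_matrix() if o.shape==(3,) else Ro.from_quat(o).as_matrix())
def snap(n,f):
    s=r.snapshot(n); cv2.imwrite(f'pics/{f}.png',np.array(s['pixels'])[:,:,::-1])
    np.savez(f'pics/{f}.npz',K=s['camera_matrix'],p=s['xyz'],R=R(s['orientation'])); return s
def crop(f,x0,y0,x1,y1,k):
    im=cv2.imread(f'pics/{f}.png')[y0:y1,x0:x1]; cv2.imwrite(f'pics/{f}_c{x0}_{y0}.png',cv2.resize(im,None,fx=k,fy=k,interpolation=cv2.INTER_CUBIC))
def ray(f,u,v,z):
    c=np.load(f'pics/{f}.npz'); d=c['R']@np.linalg.inv(c['K'])@np.array([u,v,1.]); p=c['p']; return p+d*(z-p[2])/d[2]
def proj(f,P):
    c=np.load(f'pics/{f}.npz'); q=c['K']@(c['R'].T@(np.array(P,float)-c['p'])); return q[:2]/q[2]
def st():
    s=r.sense(); print({k:(np.round(v,2).tolist() if v is not None else None) for k,v in s.items() if k in('time','tool_pos','tcp_rot','ft_force','finger_gap','joint_pos')})
E
python3 -c "
from h import *
st()
for n in ('scene','top','wrist'):
    s=snap(n,n+'0'); print(n,s['xyz'],s['orientation'],s['camera_matrix'])
"
```

```text
pics
{'time': 0.0, 'joint_pos': [-77.89, 7.51, 85.33, -0.0, 87.26, -4.89], 'tool_pos': [175.38, -573.28, 252.25], 'tcp_rot': [-179.9, -0.01, 17.01], 'ft_force': [0.54, -0.58, 0.43], 'finger_gap': 85.68}
scene [1374.32668788  333.02273148  882.58998008] [-131.59696434   -0.50650873  115.1135268 ] [[384.21572675   0.         280.02737957]
 [  0.         384.21572675 209.00878137]
 [  0.           0.           1.        ]]
top [ 407.52855589  -67.73535795 1338.31097898] [-171.70833115    1.19293661  -89.07093968] [[438.3950562    0.         274.80075101]
 [  0.         438.3950562  208.09894556]
 [  0.           0.           1.        ]]
wrist [ 244.26278247 -552.15931235  372.10797178] [ 1.63663006e+02  3.03355812e-02 -7.29142842e+01] [[330.38127757   0.         274.55328732]
 [  0.         330.38127757 208.51789293]
 [  0.           0.           1.        ]]
```

View pics/top0.png

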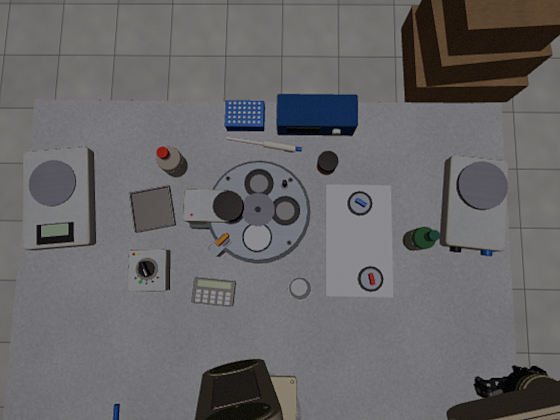

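View pics/scene0.png

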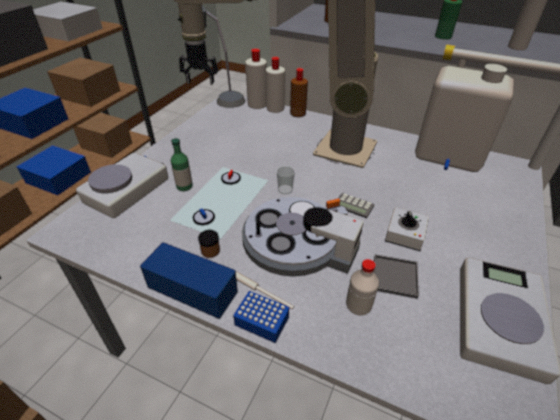

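View pics/wrist0.png

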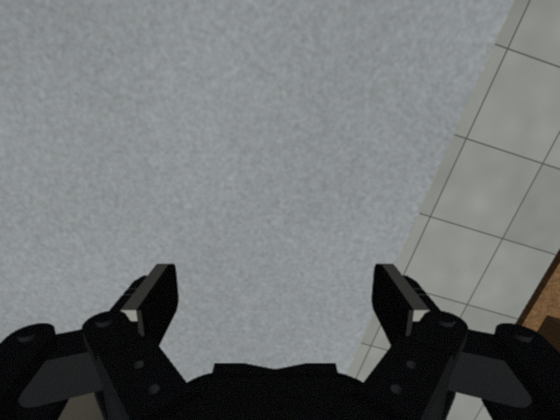

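```bash
python3 -c "
from h import *
crop('top0',170,60,370,240,4)
crop('top0',180,220,420,400,3)
crop('top0',360,100,520,220,4)
"
```

```text
(no output)
```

View pics/top0_c170_60.png

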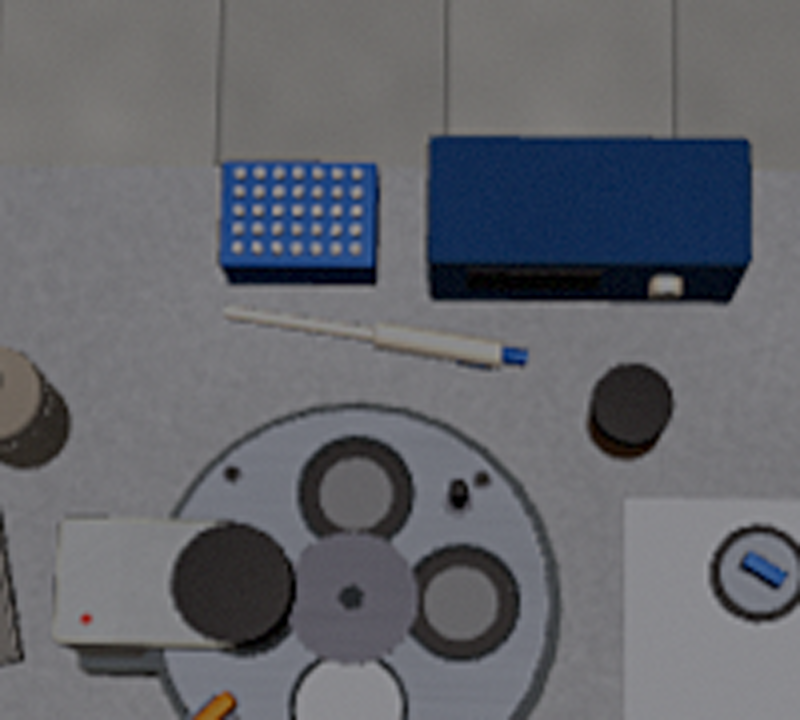

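View pics/top0_c360_100.png

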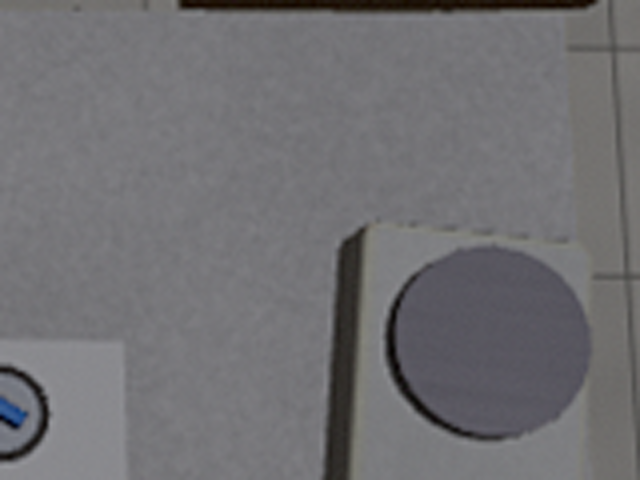

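```bash
python3 -c "
from h import *
crop('top0',120,180,260,310,5)
crop('top0',330,250,410,310,8)
"
```

```text
(no output)
```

View pics/top0_c120_180.png

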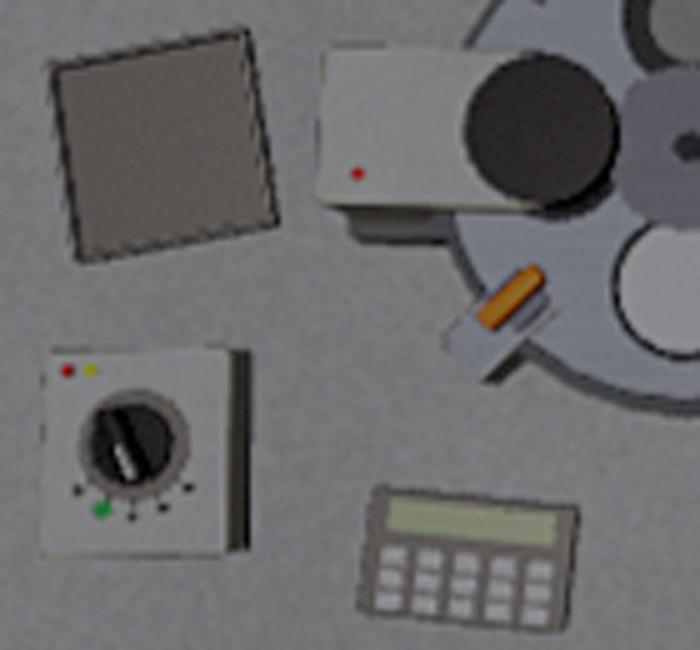

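```bash
python3 -c "
from h import *
c4=lambda u,v:(170+u/4,60+v/4); c5=lambda u,v:(120+u/5,180+v/5)
for n,p,z in [('hub',c4(350,597),79.5),('seat x+',c4(356,492),60),('seat y-',c4(462,600),60),('tile',c5(685,289),68),('hood',c5(542,130),136),('post',c4(459,484),112),('pl',c5(511,295),100),('dial',c5(122,443),93),('tray',c5(165,147),4),
 ('blue',(360,202),24),('red',(371,279),24),('blue disc',c4(760,573),8)]:
  print(n,np.round(p,1),np.round(ray('top0',*p,z),1))
for a,b,z in [(c5(484,320),c5(537,270),105),(c5(58,65),c5(240,35),16),(c5(240,35),c5(275,222),16),(c5(106,415),c5(146,475),93)]:
  d=ray('top0',*b,z)-ray('top0',*a,z); print(np.round(d,1),np.degrees(np.arctan2(d[1],d[0])))
"
```

```text
hub [257.5 209.2] [586.5  11.6  79.5]
seat x+ [259. 183.] [668.2  10.1  60. ]
seat y- [285.5 210. ] [588.2 -69.7  60. ]
tile [257.  237.8] [504.5  12.   68. ]
hood [228.4 206. ] [586.6  89.3 136. ]
post [284.8 181. ] [664.3 -66.4 112. ]
pl [222.2 239. ] [497.2 108.6 100. ]
dial [144.4 268.6] [410.6 327.7  93. ]
tray [153.  209.4] [592.5 339.9   4. ]
blue [360 202] [ 620.7 -294.6   24. ]
red [371 279] [ 391.2 -324.2   24. ]
blue disc [360.  203.2] [ 619.4 -297.4    8. ]
[ 28.7 -29.    0. ] -45.38346457519113
[  20.2 -111.9    0. ] -79.7698737050851
[-115.6  -27.4    0. ] -166.66185837990886
[-33.3 -24.8   0. ] -143.3109709954885
```

Request:
{"method": "drive_tool", "body": {
  "moves": [
    [[18, 38, 0], 7],
    [[36, 76, 0], 14],
    [[54, 114, 0], 21],
    [[72, 152, 0], 28],
    [[90, 190, 0], 35],
    [[108, 228, 0], 42],
    [[126, 266, 0], 49],
    [[144, 304, 0], 56]
  ]
}}

```text
time: 0.82
tool_pos: [318.4, -270.6, 253.1]
tcp_rot: [180.0, -0.0, 73.3]
ft_force: [1.5, 0.2, -0.5]
finger_gap: 85.8
```

Request:
{"method": "drive_tool", "body": {
  "moves": [
    [[18, 38, 0], 7],
    [[36, 76, 0], 14],
    [[54, 114, 0], 21],
    [[72, 152, 0], 28],
    [[90, 190, 0], 35],
    [[108, 228, 0], 42],
    [[126, 266, 0], 49],
    [[144, 304, 0], 56]
  ]
}}

```text
time: 1.48
tool_pos: [461.2, 31.0, 253.3]
tcp_rot: [180.0, 0.0, 129.4]
ft_force: [1.6, -0.5, -0.0]
finger_gap: 85.8
```

Request:
{"method": "drive_tool", "body": {
  "moves": [
    [[17, 38, 0], 6],
    [[34, 74, 0], 6],
    [[34, 74, 0], 6],
    [[34, 74, 0], 6],
    [[34, 74, 0], 6],
    [[34, 74, 0], 6],
    [[34, 74, 0], 6],
    [[34, 74, 0], 6]
  ]
}}

```text
time: 2.15
tool_pos: [494.8, 101.5, 253.6]
tcp_rot: [180.0, 0.0, 134.9]
ft_force: [0.3, 0.1, 0.4]
finger_gap: 85.5
```

```bash
python3 -c "
from h import *
st(); snap('wrist','w1');snap('scene','s1'); st()
crop('s1',240,170,420,290,4)
"
```

```text
{'time': 2.15, 'joint_pos': [5.78, -7.4, 100.12, -0.01, 87.26, -39.1], 'tool_pos': [494.77, 101.54, 253.55], 'tcp_rot': [179.98, 0.02, 134.89], 'ft_force': [0.31, 0.08, 0.38], 'finger_gap': 85.51}
{'time': 2.25, 'joint_pos': [5.82, -7.38, 100.1, -0.0, 87.25, -39.1], 'tool_pos': [494.87, 101.86, 253.6], 'tcp_rot': [179.97, 0.02, 134.92], 'ft_force': [-0.47, -0.54, -0.74], 'finger_gap': 85.45}
```

View pics/w1.png

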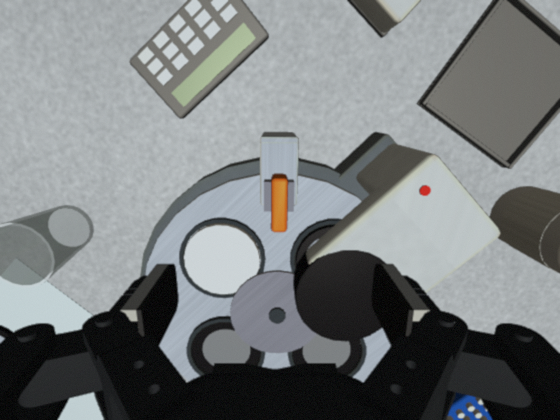

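View pics/s1_c240_170.png

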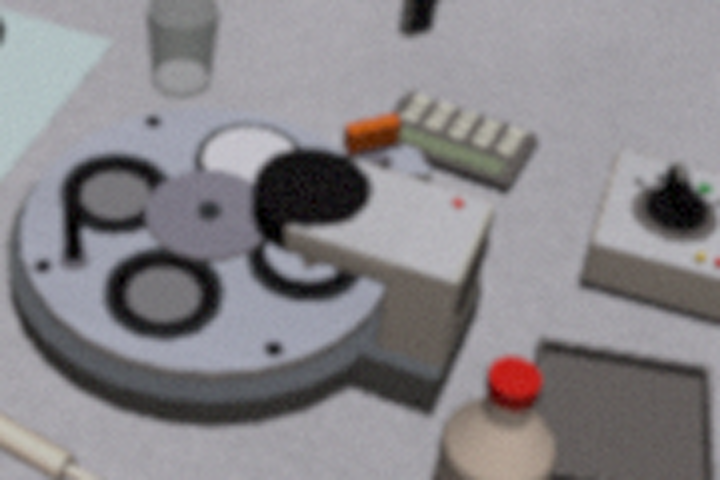

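```bash
cat >> h.py <<'E'
def tri(*obs):
    A=np.zeros((3,3));b=np.zeros(3)
    for f,u,v in obs:
        c=np.load(f'pics/{f}.npz'); d=c['R']@np.linalg.inv(c['K'])@np.array([u,v,1.]); d/=np.linalg.norm(d); M=np.eye(3)-np.outer(d,d); A+=M;b+=M@c['p']
    P=np.linalg.solve(A,b); print('tri',np.round(P,1),[np.round(proj(f,P)-[u,v],1).tolist() for f,u,v in obs]); return P
E
python3 -c "
from h import *
crop('w1',210,120,350,240,5)
tri(('top0',222.2,239),('s1',332.7,202),('w1',280,204))
tri(('top0',257.5,209.2),('s1',240+209/4,170+208/4),('w1',277,316))
"
```

```text
tri [496.5 106.  121.7] [[-0.2, -0.3], [-0.2, -0.1], [-0.8, -1.0]]
tri [588.   12.3  78.4] [[-0.2, -0.4], [-0.3, -0.3], [-0.3, -1.5]]
```

View pics/w1_c210_120.png

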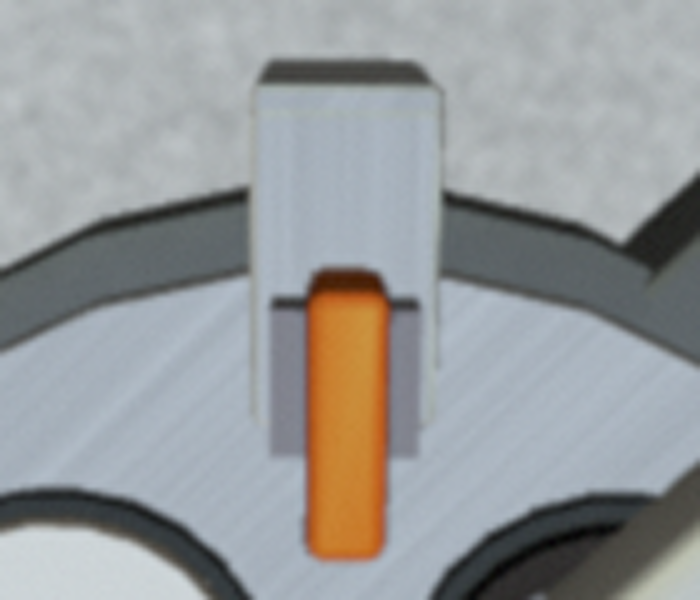

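```bash
python3 -c "
from h import *
print(ray('w1',279.6,204.8,122),ray('w1',277,316,79.5),ray('w1',279.6,120+295/5,122),ray('w1',279,120+555/5,122))
c=crop('w1',260,300,300,330,10)
"
```

```text
[497.65667941 105.18457381 122.        ] [588.93341489  11.73245976  79.5       ] [482.94814057 119.78146884 122.        ] [512.9588313   89.31430522 122.        ]
```

Request:
{"method": "drive_tool", "body": {
  "moves": [
    [[1, 2, -30], 0],
    [[2, 4, -60], 0],
    [[2, 4, -90], 0],
    [[2, 4, -105], 0],
    [[2, 4, -115], 0],
    [[2, 4, -115], 0],
    [[2, 4, -115], 0],
    [[2, 4, -115], 0]
  ],
  "fingers": 45,
  "squeeze": 60
}}

```text
time: 2.92
tool_pos: [498.0, 106.7, 140.1]
tcp_rot: [179.9, 0.1, 135.0]
ft_force: [0.7, 0.2, 0.4]
finger_gap: 45.1
```

```bash
python3 -c "
from h import *
st(); snap('wrist','w2'); crop('w2',160,160,400,340,3)
"
```

```text
{'time': 2.92, 'joint_pos': [6.32, -1.89, 107.05, -0.0, 74.69, -38.67], 'tool_pos': [498.05, 106.7, 140.06], 'tcp_rot': [179.88, 0.1, 134.99], 'ft_force': [0.65, 0.24, 0.44], 'finger_gap': 45.09}
```

View pics/w2_c160_160.png

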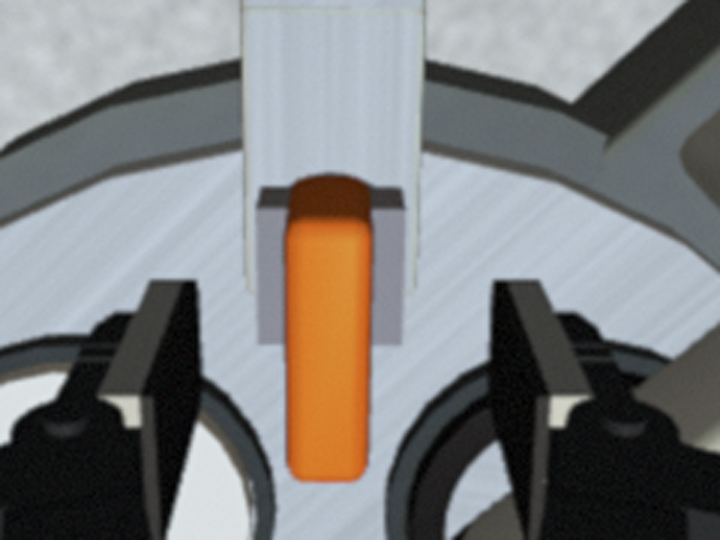

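Request:
{"method": "drive_tool", "body": {
  "moves": [
    [[-1.5, -1.5, -10], 0],
    [[-1.5, -1.5, -19], 0],
    [[-1.5, -1.5, -19], 0],
    [[-1.5, -1.5, -19], 0],
    [[-1.5, -1.5, -19], 0],
    [[-1.5, -1.5, -19], 0],
    [[-1.5, -1.5, -19], 0],
    [[-1.5, -1.5, -19], 0]
  ]
}}

```text
time: 3.63
tool_pos: [495.6, 105.3, 119.6]
tcp_rot: [180.0, 0.0, 135.0]
ft_force: [0.1, 0.5, 0.1]
finger_gap: 44.8
```

Request:
{"method": "drive_tool", "body": {
  "moves": [
    [[0, 0, 0], 0],
    [[0, 0, 0], 0],
    [[0, 0, 0], 0],
    [[0, 0, 0], 0],
    [[0, 0, 0], 0],
    [[0, 0, 0], 0],
    [[0, 0, 0], 0],
    [[0, 0, 0], 0]
  ],
  "fingers": 0
}}

```text
time: 4.3
tool_pos: [495.7, 105.4, 119.8]
tcp_rot: [180.0, 0.0, 135.0]
ft_force: [-1.0, 2.3, 5.6]
finger_gap: 22.3
```

Request:
{"method": "drive_tool", "body": {
  "moves": [
    [[0, 0, 0], 0],
    [[0, 0, 0], 0],
    [[0, 0, 0], 0],
    [[0, 0, 0], 0],
    [[0, 0, 0], 0],
    [[0, 0, 0], 0],
    [[0, 0, 0], 0],
    [[0, 0, 0], 0]
  ]
}}

```text
time: 4.97
tool_pos: [495.7, 105.4, 119.8]
tcp_rot: [180.0, 0.0, 135.0]
ft_force: [-1.4, 1.2, 6.4]
finger_gap: 22.5
```

```bash
python3 -c "
from h import *
st(); snap('wrist','w3'); crop('w3',160,160,400,340,3)
"
```

```text
{'time': 4.97, 'joint_pos': [6.2, -0.87, 108.3, 0.02, 72.52, -38.81], 'tool_pos': [495.73, 105.42, 119.85], 'tcp_rot': [179.95, 0.02, 135.01], 'ft_force': [-1.43, 1.2, 6.37], 'finger_gap': 22.52}
```

View pics/w3_c160_160.png

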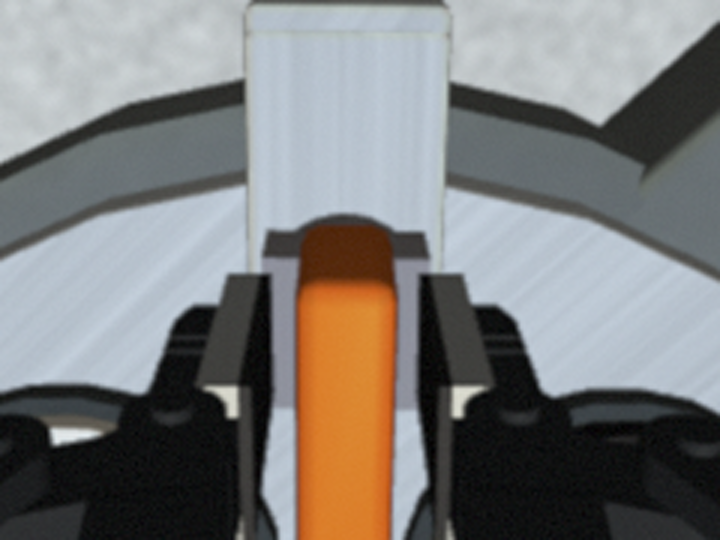

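Request:
{"method": "drive_tool", "body": {
  "moves": [
    [[0, 0, 3], 0],
    [[0, 0, 6], 0],
    [[0, 0, 6], 0],
    [[0, 0, 6], 0],
    [[0, 0, 6], 0],
    [[0, 0, 6], 0],
    [[0, 0, 6], 0],
    [[0, 0, 6], 0]
  ]
}}

```text
time: 5.68
tool_pos: [495.3, 105.4, 120.7]
tcp_rot: [180.0, -0.0, 135.0]
ft_force: [24.7, 5.5, -40.5]
finger_gap: 21.5
```

Request:
{"method": "drive_tool", "body": {
  "moves": [
    [[0, 0, -5], 0],
    [[0, 0, -5], 0],
    [[0, 0, -5], 0],
    [[0, 0, -5], 0],
    [[0, 0, -5], 0],
    [[0, 0, 0], 0],
    [[0, 0, 0], 0],
    [[0, 0, 0], 0]
  ],
  "fingers": 35
}}

```text
time: 6.35
tool_pos: [496.0, 105.3, 126.2]
tcp_rot: [179.9, 0.1, 135.0]
ft_force: [-0.7, -0.1, -0.3]
finger_gap: 35.1
```

```bash
python3 -c "
from h import *
st(); snap('wrist','w4'); crop('w4',160,160,400,340,3); snap('scene','s4'); crop('s4',270,150,430,260,5)
"
```

```text
{'time': 6.35, 'joint_pos': [6.19, -1.31, 108.02, 0.0, 73.2, -38.82], 'tool_pos': [495.96, 105.28, 126.23], 'tcp_rot': [179.93, 0.06, 135.0], 'ft_force': [-0.72, -0.12, -0.35], 'finger_gap': 35.15}
```

View pics/w4_c160_160.png

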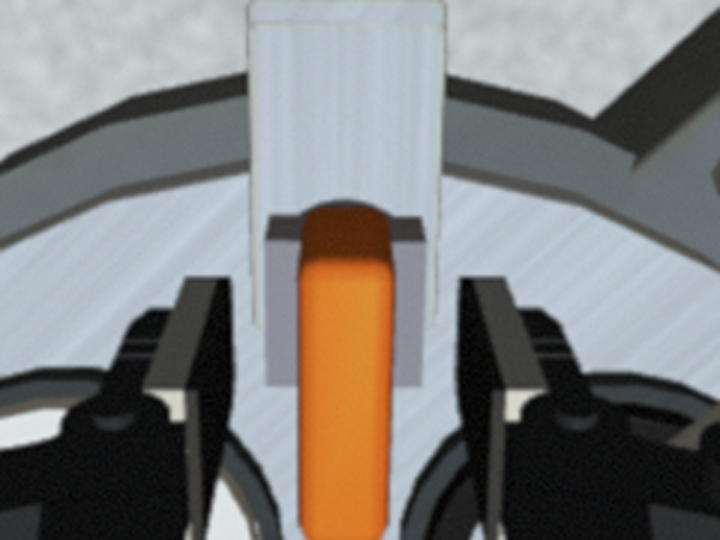

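View pics/s4_c270_150.png

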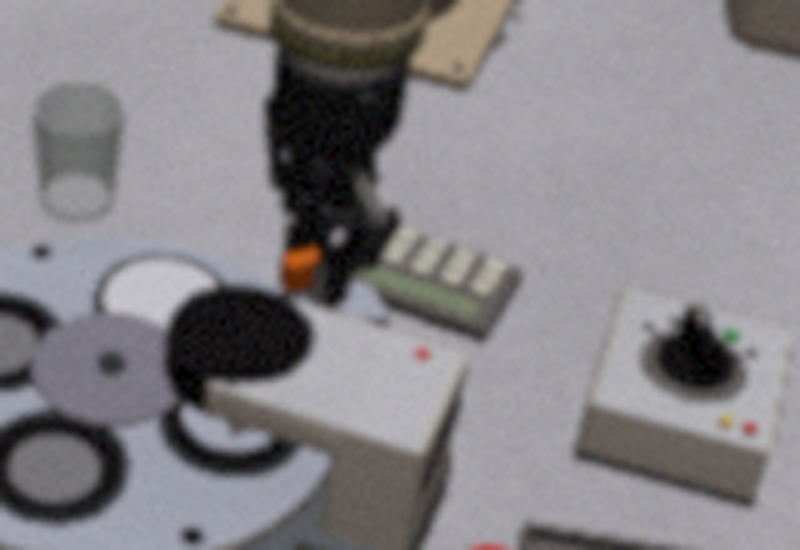

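Request:
{"method": "drive_tool", "body": {
  "moves": [
    [[0, 0, 3], 0],
    [[0, 0, 3], 0],
    [[0, 0, 3], 0],
    [[0, 0, 3], 0],
    [[0, 0, 3], 0],
    [[0, 0, 3], 0],
    [[0, 0, 3], 0],
    [[0, 0, 3], 0]
  ],
  "fingers": 0
}}

```text
time: 7.12
tool_pos: [495.7, 105.4, 129.0]
tcp_rot: [180.0, 0.0, 135.0]
ft_force: [-2.0, 0.9, 6.1]
finger_gap: 12.0
```

Request:
{"method": "drive_tool", "body": {
  "moves": [
    [[0, 0, 0], 0],
    [[0, 0, 0], 0],
    [[0, 0, 0], 0],
    [[0, 0, 0], 0],
    [[0, 0, 0], 0],
    [[0, 0, 0], 0],
    [[0, 0, 0], 0],
    [[0, 0, 0], 0]
  ]
}}

```text
time: 7.78
tool_pos: [495.8, 105.4, 129.0]
tcp_rot: [180.0, 0.0, 135.0]
ft_force: [-1.2, 0.8, 5.6]
finger_gap: 12.0
```

Request:
{"method": "drive_tool", "body": {
  "moves": [
    [[0, 0, 3], 0],
    [[0, 0, 6], 0],
    [[0, 0, 9], 0],
    [[0, 0, 11], 0],
    [[0, 0, 11.5], 0],
    [[0, 0, 11.5], 0],
    [[0, 0, 11.5], 0],
    [[0, 0, 11.5], 0]
  ]
}}

```text
time: 8.45
tool_pos: [495.4, 105.3, 138.7]
tcp_rot: [180.0, -0.0, 135.0]
ft_force: [6.2, 2.2, -10.4]
finger_gap: 11.9
```

Request:
{"method": "drive_tool", "body": {
  "moves": [
    [[0, 0, 1], 0],
    [[0, 0, 1.5], 0],
    [[0, 0, 1.5], 7],
    [[0, 0, 1.5], 14],
    [[0, 0, 1.5], 21],
    [[0, 0, 1.5], 28],
    [[0, 0, 1.5], 35],
    [[0, 0, 1.5], 42]
  ]
}}

```text
time: 9.12
tool_pos: [495.3, 105.1, 140.0]
tcp_rot: [-180.0, -0.0, 177.3]
ft_force: [6.2, 0.4, -10.3]
finger_gap: 11.9
```

Request:
{"method": "drive_tool", "body": {
  "moves": [
    [[0, 0, 0], 5],
    [[0, 0, 0], 9],
    [[0, 0, 0], 9],
    [[0, 0, 0], 9],
    [[0, 0, 0], 9],
    [[0, 0, 0], 9],
    [[0, 0, 0], 9],
    [[0, 0, 0], 9]
  ]
}}

```text
time: 9.78
tool_pos: [495.3, 105.0, 140.0]
tcp_rot: [-180.0, -0.0, -174.0]
ft_force: [6.2, 0.8, -9.8]
finger_gap: 11.7
```

```bash
python3 -c "
from h import *
st(); snap('wrist','w5'); crop('w5',160,160,400,340,3)
"
```

```text
{'time': 9.78, 'joint_pos': [6.18, -2.21, 107.36, -0.02, 74.87, -89.82], 'tool_pos': [495.27, 105.01, 140.02], 'tcp_rot': [-179.98, -0.02, -174.0], 'ft_force': [6.23, 0.85, -9.8], 'finger_gap': 11.7}
```

View pics/w5_c160_160.png

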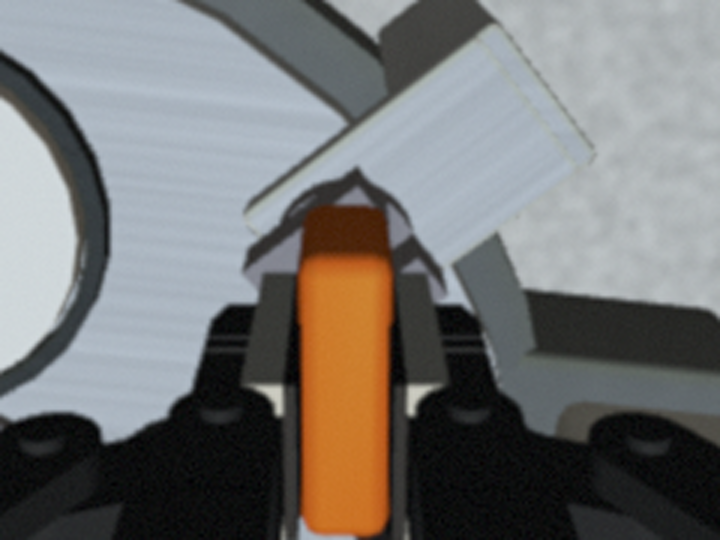

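Request:
{"method": "drive_tool", "body": {
  "moves": [
    [[0, 0, -3], 0],
    [[0, 0, -3], 0],
    [[0, 0, -3], 0],
    [[0, 0, -3], 0],
    [[0, 0, -3], 0],
    [[0, 0, -3], 0],
    [[0, 0, 0], 0],
    [[0, 0, 10], 0]
  ],
  "fingers": 35
}}

```text
time: 10.5
tool_pos: [494.3, 105.1, 150.2]
tcp_rot: [180.0, -0.2, -174.0]
ft_force: [0.0, 0.5, -0.2]
finger_gap: 34.8
```

Request:
{"method": "drive_tool", "body": {
  "moves": [
    [[0, 0, 40], 0],
    [[0, 0, 70], 0],
    [[0, 0, 70], 0],
    [[0, 0, 70], 0],
    [[0, 0, 70], 0],
    [[0, 0, 70], 0],
    [[0, 0, 70], 0],
    [[0, 0, 70], 0]
  ]
}}

```text
time: 11.17
tool_pos: [494.7, 105.1, 220.0]
tcp_rot: [-180.0, -0.1, -174.0]
ft_force: [-0.4, -0.3, 0.2]
finger_gap: 34.7
```

```bash
python3 -c "
from h import *
st(); snap('wrist','w6'); snap('scene','s6'); snap('top','t6'); crop('s6',240,150,400,270,5)
"
```

```text
{'time': 11.17, 'joint_pos': [6.19, -6.11, 102.45, -0.0, 83.8, -89.82], 'tool_pos': [494.66, 105.15, 220.02], 'tcp_rot': [-180.0, -0.13, -173.99], 'ft_force': [-0.4, -0.27, 0.25], 'finger_gap': 34.7}
```

View pics/w6.png

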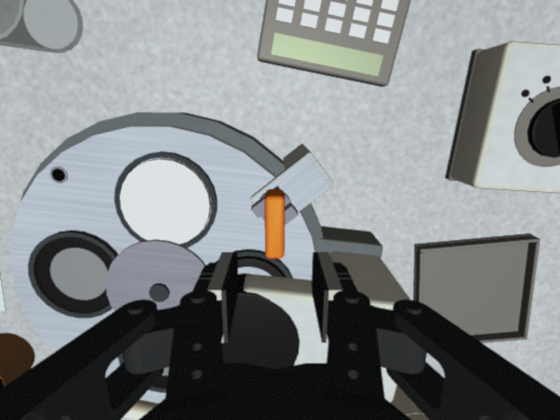

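View pics/s6_c240_150.png

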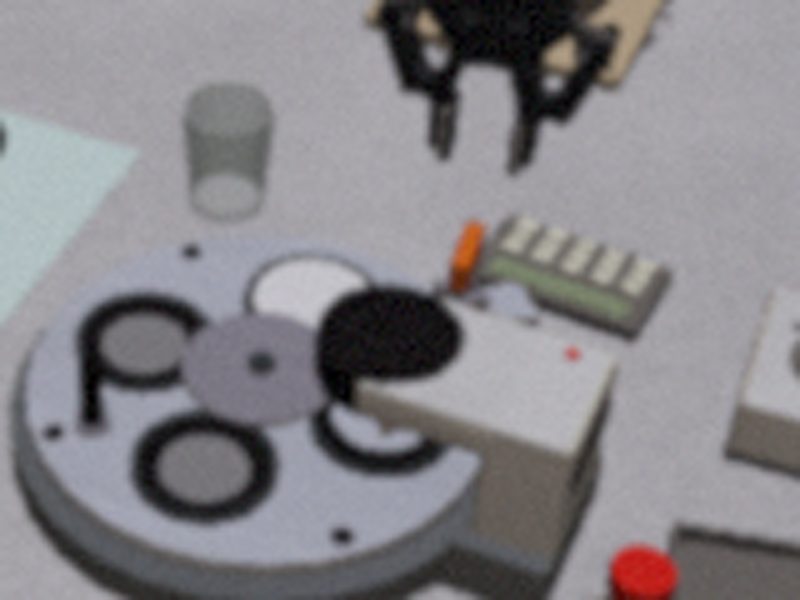

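```bash
python3 -c "
from h import *
tri(('top0',284.8,181),('s6',240+92/5,150+335/5))
print(ray('w6',160,293,79.5), ray('t6',257.5,209.2,79.5))
crop('w6',100,220,220,310,6); crop('top0',270,165,310,195,16); crop('s6',240,200,280,250,12); crop('top0',235,185,285,235,12)
print('beaker',ray('top0',300,288,85),'jar',ray('top0',328,162,66),'calc',ray('top0',214,291,14))
"
```

```text
tri [660.4 -65.1 127.4] [[-0.5, 0.2], [-0.6, -0.0]]
[588.14348732  13.01056837  79.5       ] [586.68010599  11.64039224  79.5       ]
beaker [ 363.71357115 -113.21896747   85.        ] jar [ 733.02924509 -194.09281601   66.        ] calc [348.08979793 140.12843605  14.        ]
```

View pics/top0_c270_165.png

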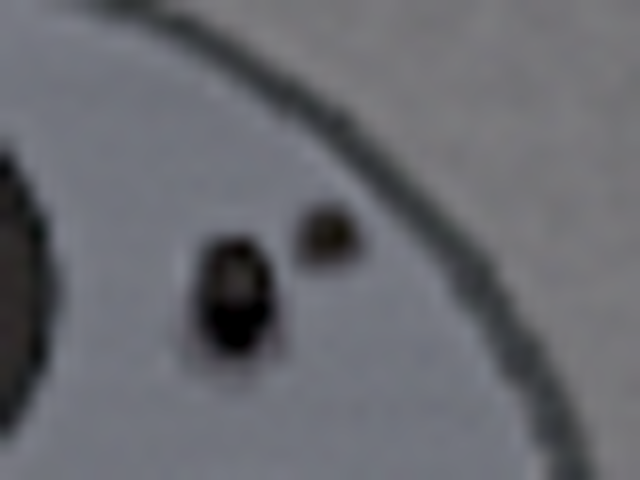

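View pics/s6_c240_200.png

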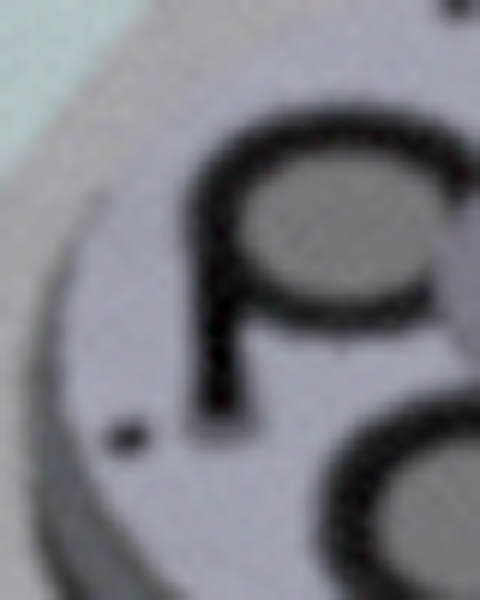

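View pics/w6_c100_220.png

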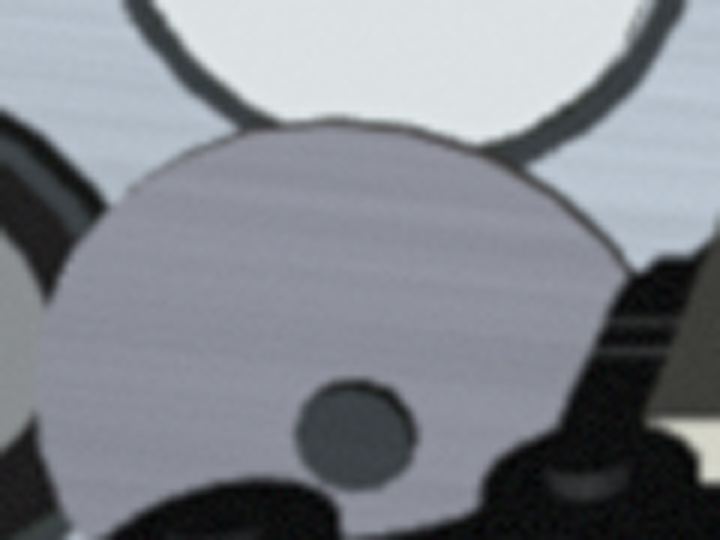

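View pics/top0_c235_185.png

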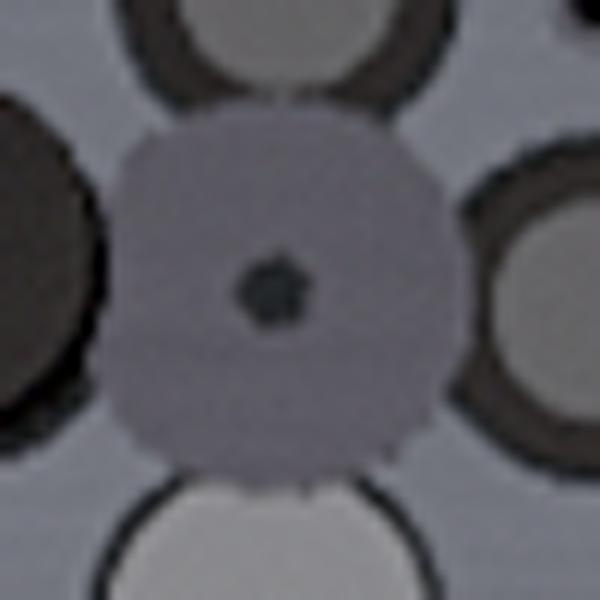

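Request:
{"method": "drive_tool", "body": {
  "moves": [
    [[24, -24, 5], -7],
    [[48, -48, 10], -14],
    [[72, -72, 10], -21],
    [[96, -96, 10], -28],
    [[120, -120, 10], -35],
    [[144, -144, 10], -42],
    [[169, -169, 10], -49],
    [[169, -169, 10], -51]
  ],
  "fingers": 45
}}

```text
time: 11.98
tool_pos: [666.5, -68.7, 228.5]
tcp_rot: [-179.9, -0.0, 134.4]
ft_force: [0.8, -0.0, -0.8]
finger_gap: 45.0
```

Request:
{"method": "drive_tool", "body": {
  "moves": [
    [[0, 0, -20], 0],
    [[0, 0, -40], 0],
    [[0, 0, -60], 0],
    [[0, 0, -60], 0],
    [[0, 0, -60], 0],
    [[0, 0, -60], 0],
    [[0, 0, -60], 0],
    [[0, 0, -60], 0]
  ]
}}

```text
time: 12.65
tool_pos: [665.4, -63.9, 173.4]
tcp_rot: [179.9, 0.1, 135.0]
ft_force: [0.6, 0.2, -0.2]
finger_gap: 44.8
```

```bash
python3 -c "
from h import *
st(); snap('wrist','w7')
"
```

```text
{'time': 12.65, 'joint_pos': [-9.88, 20.39, 78.65, -0.0, 80.78, -54.89], 'tool_pos': [665.41, -63.87, 173.41], 'tcp_rot': [179.9, 0.14, 135.01], 'ft_force': [0.55, 0.23, -0.17], 'finger_gap': 44.75}
```

View pics/w7.png

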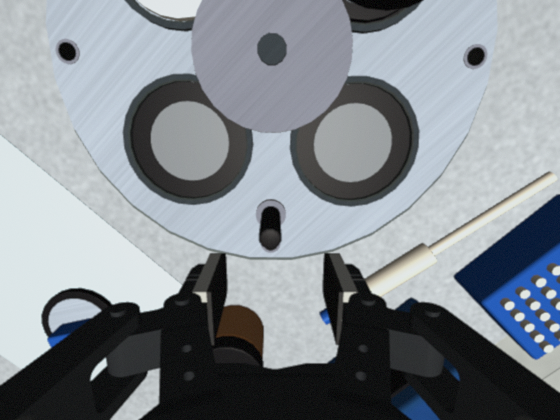

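```bash
python3 -c "
from h import *
f='w7'
for n,u,v,z in [('hub',272,49,79.5),('post',270,240,112),('postbase',270.5,210,60),('h1',68,51,60),('h2',476,56,60),('seat1',189.5,140,60),('seat2',352,142,60)]: print(n,np.round(ray(f,u,v,z),1))
"
```

```text
hub [589.4  10.8  79.5]
post [664.9 -66.2 112. ]
postbase [662.8 -64.4  60. ]
h1 [495.2 -80.9  60. ]
h2 [683.2 103.6  60. ]
seat1 [587.4 -68.2  60. ]
seat2 [667.9  10.6  60. ]
```

Request:
{"method": "drive_tool", "body": {
  "moves": [
    [[-1.5, -1.5, -30], 0],
    [[-1.5, -1.5, -55], 0],
    [[-1.5, -1.5, -61], 0],
    [[-1.5, -1.5, -61], 0],
    [[-1.5, -1.5, -61], 0],
    [[-1.5, -1.5, -61], 0],
    [[-1.5, -1.5, -61], 0],
    [[-1.5, -1.5, -61], 0]
  ],
  "fingers": 40
}}

```text
time: 13.37
tool_pos: [664.0, -65.4, 112.3]
tcp_rot: [179.9, 0.1, 135.0]
ft_force: [-0.8, -0.1, -0.4]
finger_gap: 40.4
```

Request:
{"method": "drive_tool", "body": {
  "moves": [
    [[0, 0, 0], 0],
    [[0, 0, 0], 0],
    [[0, 0, 0], 0],
    [[0, 0, 0], 0],
    [[0, 0, 0], 0],
    [[0, 0, 0], 0],
    [[0, 0, 0], 0],
    [[0, 0, 0], 0]
  ],
  "fingers": 16,
  "squeeze": 20
}}

```text
time: 14.03
tool_pos: [662.9, -65.3, 110.2]
tcp_rot: [-180.0, -0.0, 135.0]
ft_force: [-0.7, -0.8, 0.4]
finger_gap: 15.9
```

```bash
python3 -c "
from h import *
st(); snap('wrist','w8')
"
```

```text
{'time': 14.03, 'joint_pos': [-10.03, 23.31, 81.84, -0.0, 74.86, -55.04], 'tool_pos': [662.85, -65.27, 110.21], 'tcp_rot': [-180.0, -0.01, 135.0], 'ft_force': [-0.66, -0.75, 0.37], 'finger_gap': 15.87}
```

View pics/w8.png

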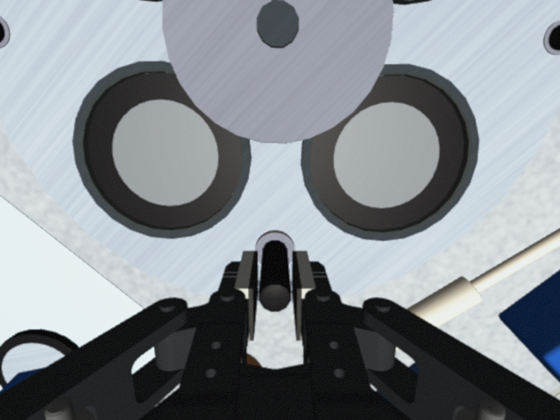

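```bash
python3 -c "
import numpy as np
a0=np.radians(-45.5);r=107.5
def p(d): a=a0-np.radians(d); return r*np.array([np.cos(a),np.sin(a)])
for s,e in ((0,32),(32,64),(64,90.5)):
  q=np.linspace(s,e,9)[1:]
  print([[[round(float(x),1) for x in p(d)-p(s)]+[0],round(float(-(d-s)),1)] for d in q])
"
```

```text
[[[-5.5, -5.1, 0], -4.0], [[-11.4, -9.7, 0], -8.0], [[-17.6, -14.0, 0], -12.0], [[-24.1, -17.8, 0], -16.0], [[-30.8, -21.1, 0], -20.0], [[-37.7, -24.0, 0], -24.0], [[-44.8, -26.4, 0], -28.0], [[-52.1, -28.3, 0], -32.0]]
[[[-7.4, -1.4, 0], -4.0], [[-14.8, -2.2, 0], -8.0], [[-22.3, -2.5, 0], -12.0], [[-29.8, -2.3, 0], -16.0], [[-37.3, -1.6, 0], -20.0], [[-44.7, -0.4, 0], -24.0], [[-52.0, 1.4, 0], -28.0], [[-59.2, 3.6, 0], -32.0]]
[[[-5.8, 2.2, 0], -3.3], [[-11.5, 4.8, 0], -6.6], [[-16.9, 7.7, 0], -9.9], [[-22.3, 10.9, 0], -13.2], [[-27.4, 14.4, 0], -16.6], [[-32.3, 18.2, 0], -19.9], [[-37.0, 22.3, 0], -23.2], [[-41.4, 26.7, 0], -26.5]]
```

Request:
{"method": "drive_tool", "body": {
  "moves": [
    [[-5.5, -5, 0], -4],
    [[-11.5, -9.5, 0], -8],
    [[-17.5, -14, 0], -12],
    [[-24, -18, 0], -16],
    [[-31, -21, 0], -20],
    [[-37.5, -24, 0], -24],
    [[-45, -26.5, 0], -28],
    [[-52, -28.5, 0], -32]
  ]
}}

```text
time: 14.75
tool_pos: [611.0, -93.4, 110.5]
tcp_rot: [179.9, -0.0, 102.8]
ft_force: [3.0, 2.3, 0.1]
finger_gap: 15.8
```

Request:
{"method": "drive_tool", "body": {
  "moves": [
    [[-7.5, -1.5, 0], -4],
    [[-15, -2, 0], -8],
    [[-22.5, -2.5, 0], -12],
    [[-30, -2.5, 0], -16],
    [[-37.5, -1.5, 0], -20],
    [[-44.5, -0.5, 0], -24],
    [[-52, 1.5, 0], -28],
    [[-59, 3.5, 0], -32]
  ]
}}

```text
time: 15.42
tool_pos: [552.2, -90.2, 110.6]
tcp_rot: [179.9, -0.0, 70.8]
ft_force: [2.5, 0.9, -0.8]
finger_gap: 15.8
```

Request:
{"method": "drive_tool", "body": {
  "moves": [
    [[-6, 2, 0], -3],
    [[-11.5, 5, 0], -6.5],
    [[-17, 7.5, 0], -10],
    [[-22.5, 11, 0], -13],
    [[-27.5, 14.5, 0], -16.5],
    [[-32.5, 18, 0], -20],
    [[-37, 22.5, 0], -23],
    [[-41.5, 26.5, 0], -26.5]
  ]
}}

```text
time: 16.08
tool_pos: [510.7, -64.0, 110.8]
tcp_rot: [179.9, -0.0, 44.3]
ft_force: [2.4, -0.5, -0.4]
finger_gap: 15.6
```

```bash
python3 -c "
from h import *
st(); snap('wrist','w9'); snap('top','t9'); crop('t9',190,140,330,270,5)
"
```

```text
{'time': 16.08, 'joint_pos': [-12.84, 0.96, 107.49, -0.02, 71.45, 32.82], 'tool_pos': [510.75, -63.98, 110.76], 'tcp_rot': [179.91, -0.04, 44.35], 'ft_force': [2.4, -0.54, -0.44], 'finger_gap': 15.58}
```

View pics/w9.png

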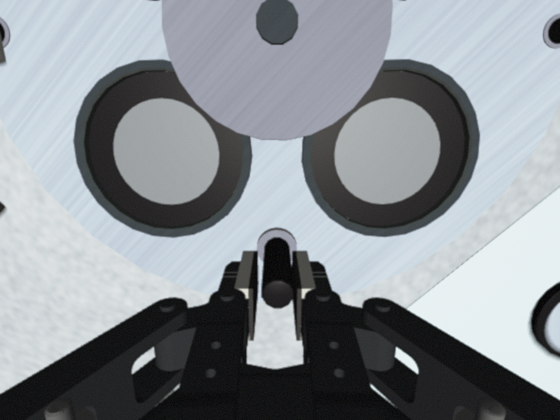

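View pics/t9_c190_140.png

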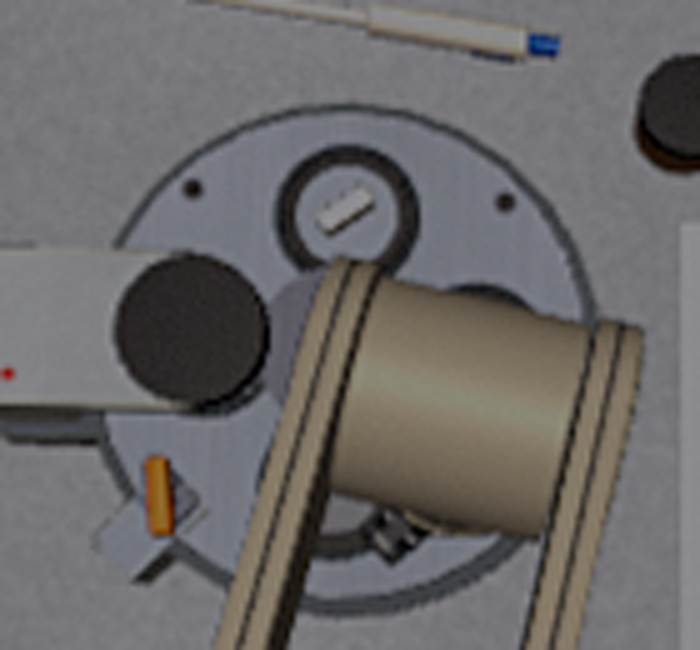

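```bash
python3 -c "
from h import *
H=np.array([588.3,11.6])
for f in('top0','t6','t9'):
  g=255-cv2.cvtColor(cv2.imread(f'pics/{f}.png'),cv2.COLOR_BGR2GRAY).astype(float)
  for u,v in((228,178),(290.5,180)):
    if 1:
      u0,v0=int(u+.5),int(v+.5)
      w=g[v0-4:v0+5,u0-4:u0+5]; w=np.clip(w-np.median(w)-15,0,None); yy,xx=np.mgrid[-4:5,-4:5]
      if f!='x': cu,cv=u0+(w*xx).sum()/w.sum(),v0+(w*yy).sum()/w.sum()
      P=ray(f,cu,cv,60)[:2]; d=P-H; print(f,round(cu,2),round(cv,2),P.round(1),np.hypot(*d).round(1),np.degrees(np.arctan2(d[1],d[0])).round(2))
"
```

```text
top0 227.09 177.45 [684.  105.8] 134.3 44.56
top0 290.9 178.96 [681.6 -84.6] 134.0 -45.86
t6 227.09 177.45 [684.  105.8] 134.3 44.56
t6 290.93 178.94 [681.6 -84.7] 134.1 -45.88
t9 227.57 176.9 [685.7 104.4] 134.5 43.63
t9 291.5 179.21 [680.9 -86.3] 134.8 -46.62
```

Request:
{"method": "drive_tool", "body": {
  "moves": [
    [[0, 0, 0], 0],
    [[0, 0, 0], 0],
    [[0, 0, 0], 0],
    [[0, 0, 0], 0],
    [[0, 0, 0], 0],
    [[0, 0, 0], 0],
    [[0, 0, 35], 0],
    [[0, 0, 70], 0]
  ],
  "fingers": 38
}}

```text
time: 16.85
tool_pos: [508.1, -63.3, 178.3]
tcp_rot: [-179.7, 0.2, 44.5]
ft_force: [1.0, -0.2, 0.9]
finger_gap: 38.0
```

Request:
{"method": "drive_tool", "body": {
  "moves": [
    [[-3, 35, 10], -6],
    [[-6, 70, 10], -12],
    [[-9, 105, 10], -18],
    [[-12, 140, 10], -24],
    [[-15, 169, 10], -30],
    [[-15, 169, 10], -36],
    [[-15, 169, 10], -38],
    [[-15, 169, 10], -38]
  ]
}}

```text
time: 17.52
tool_pos: [495.2, 106.0, 190.3]
tcp_rot: [180.0, 0.0, 6.5]
ft_force: [-0.7, -0.3, -0.7]
finger_gap: 37.8
```

```bash
python3 -c "
from h import *
st(); snap('wrist','w10')
"
```

```text
{'time': 17.52, 'joint_pos': [6.28, -4.91, 104.48, -0.0, 80.43, 89.77], 'tool_pos': [495.24, 105.96, 190.26], 'tcp_rot': [180.0, 0.0, 6.51], 'ft_force': [-0.73, -0.35, -0.75], 'finger_gap': 37.83}
```

View pics/w10.png

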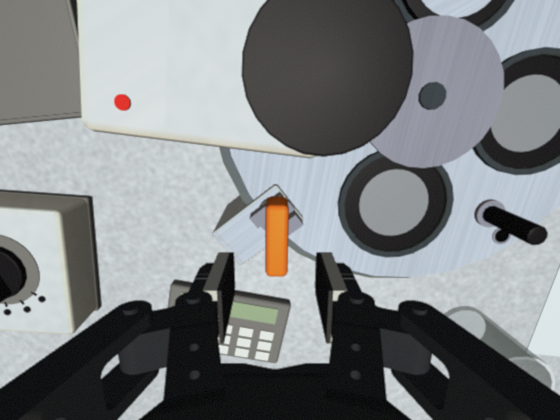

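Request:
{"method": "drive_tool", "body": {
  "moves": [
    [[0.5, -0.5, -30], 0],
    [[0.5, -0.5, -48], 0],
    [[0.5, -0.5, -53], 0],
    [[0.5, -0.5, -53], 0],
    [[0.5, -0.5, -53], 0],
    [[0.5, -0.5, -53], 0],
    [[0.5, -0.5, -53], 0],
    [[0.5, -0.5, -53], 0]
  ]
}}

```text
time: 18.23
tool_pos: [496.7, 104.8, 138.6]
tcp_rot: [180.0, -0.1, 6.5]
ft_force: [0.2, -0.3, -0.2]
finger_gap: 38.0
```

Request:
{"method": "drive_tool", "body": {
  "moves": [
    [[0, 0, 0], 0],
    [[0, 0, 0], 0],
    [[0, 0, 0], 0],
    [[0, 0, 0], 0],
    [[0, 0, 0], 0],
    [[0, 0, 0], 0],
    [[0, 0, 0], 0],
    [[0, 0, 0], 0]
  ],
  "fingers": 0,
  "squeeze": 60
}}

```text
time: 18.9
tool_pos: [496.2, 105.0, 137.9]
tcp_rot: [-180.0, -0.1, 6.5]
ft_force: [-0.9, 2.8, 4.7]
finger_gap: 11.5
```

Request:
{"method": "drive_tool", "body": {
  "moves": [
    [[0, 0, 1], 0],
    [[0, 0, 2], 0],
    [[0, 0, 3], 0],
    [[0, 0, 3], 0],
    [[0, 0, 3], -7],
    [[0, 0, 3], -14],
    [[0, 0, 3], -21],
    [[0, 0, 3], -28]
  ]
}}

```text
time: 19.57
tool_pos: [495.8, 104.9, 139.0]
tcp_rot: [-180.0, 0.0, -21.8]
ft_force: [6.0, 3.0, -10.2]
finger_gap: 11.5
```

Request:
{"method": "drive_tool", "body": {
  "moves": [
    [[0, 0, 0], -7],
    [[0, 0, 0], -14],
    [[0, 0, 0], -20],
    [[0, 0, 0], -23],
    [[0, 0, 0], -23],
    [[0, 0, 0], -23],
    [[0, 0, -5], -23],
    [[0, 0, -10], -23]
  ]
}}

```text
time: 20.23
tool_pos: [495.9, 104.9, 129.6]
tcp_rot: [-180.0, 0.0, -44.5]
ft_force: [2.9, 3.7, 8.0]
finger_gap: 11.5
```

Request:
{"method": "drive_tool", "body": {
  "moves": [
    [[0, 0, 0], 0],
    [[0, 0, 0], 0],
    [[0, 0, 0], 0],
    [[0, 0, 0], 0],
    [[0, 0, 0], 0],
    [[0, 0, 0], 0],
    [[0, 0, 10], 0],
    [[0, 0, 40], 0]
  ],
  "fingers": 38
}}

```text
time: 20.9
tool_pos: [492.7, 104.3, 166.5]
tcp_rot: [179.6, 0.3, -44.5]
ft_force: [-0.5, -0.4, -0.7]
finger_gap: 38.1
```

Request:
{"method": "drive_tool", "body": {
  "moves": [
    [[0, 0, 40], 0],
    [[0, 0, 50], 0],
    [[0, 0, 50], 0],
    [[0, 0, 50], 0],
    [[0, 0, 50], 0],
    [[0, 0, 50], 0],
    [[0, 0, 50], 0],
    [[0, 0, 50], 0]
  ]
}}

```text
time: 21.57
tool_pos: [495.3, 104.7, 219.1]
tcp_rot: [179.9, 0.1, -44.5]
ft_force: [0.2, -0.2, -0.7]
finger_gap: 38.2
```

```bash
python3 -c "
from h import *
st(); snap('wrist','w11'); snap('scene','s11'); snap('top','t11'); crop('s11',240,150,400,270,5)
H=np.array([588.3,11.6])
for f in('t9','t11'):
  g=255-cv2.cvtColor(cv2.imread(f'pics/{f}.png'),cv2.COLOR_BGR2GRAY).astype(float)
  for u,v in((228,178),(290.5,180)):
      u0,v0=int(u+.5),int(v+.5)
      w=g[v0-4:v0+5,u0-4:u0+5]; w=np.clip(w-np.median(w)-15,0,None); yy,xx=np.mgrid[-4:5,-4:5]
      cu,cv_=u0+(w*xx).sum()/w.sum(),v0+(w*yy).sum()/w.sum()
      P=ray(f,cu,cv_,60)[:2]; d=P-H; print(f,P.round(1),np.degrees(np.arctan2(d[1],d[0])).round(2))
"
```

```text
{'time': 21.57, 'joint_pos': [6.13, -6.02, 102.45, 0.0, 83.69, 140.62], 'tool_pos': [495.26, 104.65, 219.14], 'tcp_rot': [179.91, 0.08, -44.5], 'ft_force': [0.16, -0.22, -0.71], 'finger_gap': 38.19}
t9 [685.7 104.4] 43.63
t9 [680.9 -86.3] -46.62
t11 [684.9 105.3] 44.14
t11 [681.9 -85.8] -46.15
```

View pics/w11.png

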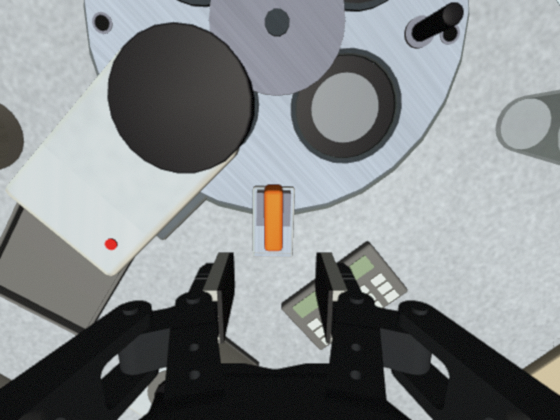

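View pics/s11_c240_150.png

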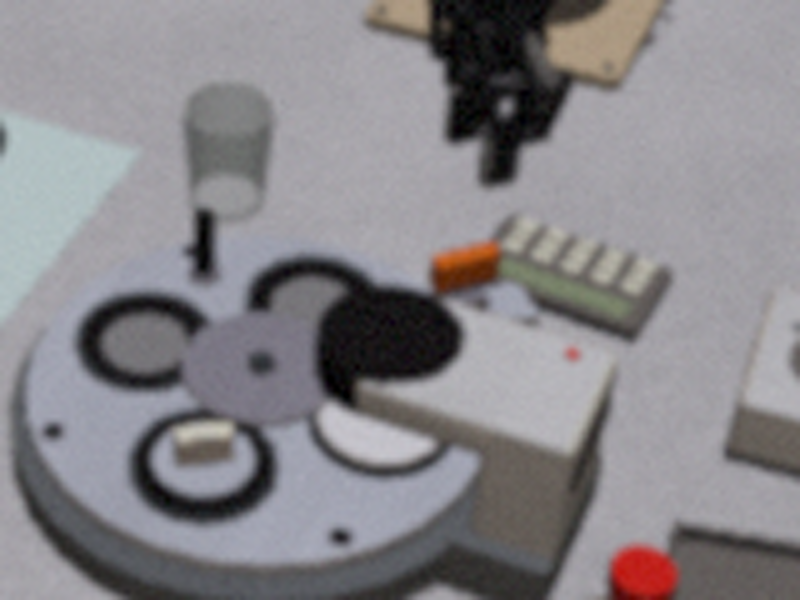

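```bash
python3 -c "
from h import *
for f in('scene0','s1','s6','s11'):
  h=cv2.cvtColor(cv2.imread(f'pics/{f}.png'),cv2.COLOR_BGR2HSV); m=(h[...,0]<18)&(h[...,1]>150)&(h[...,2]>90); m[:180]=0;m[225:]=0;m[:,:315]=0;m[:,350:]=0
  y,x=np.nonzero(m); print(f,len(y),x.mean().round(2),y.mean().round(2))
crop('t9',235,165,285,205,12)
"
```

```text
scene0 64 332.69 202.31
s1 67 332.82 202.4
s6 41 332.93 200.71
s11 63 332.68 202.3
```

View pics/t9_c235_165.png

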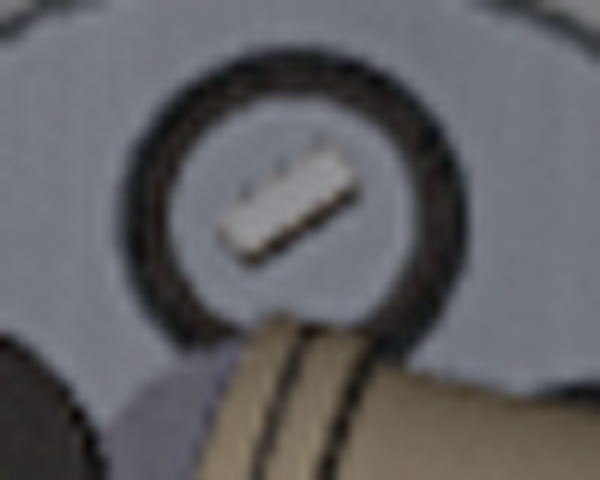

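Request:
{"method": "drive_tool", "body": {
  "moves": [
    [[30, -17, 0], -3],
    [[60, -34, 0], -6],
    [[95, -52, 0], -9],
    [[130, -71, 0], -12],
    [[165, -90, 0], -12],
    [[173, -94, 0], -12],
    [[173, -94, -20], -12],
    [[173, -94, -30], -12]
  ],
  "fingers": 32
}}

```text
time: 22.38
tool_pos: [669.2, 9.9, 188.0]
tcp_rot: [179.9, 0.1, -56.6]
ft_force: [-0.3, 0.6, -0.9]
finger_gap: 32.0
```

Request:
{"method": "drive_tool", "body": {
  "moves": [
    [[0, 0, -25], 0],
    [[0, 0, -45], 0],
    [[0, 0, -50], 0],
    [[0, 0, -50], 0],
    [[0, 0, -50], 0],
    [[0, 0, -50], 0],
    [[0, 0, -50], 0],
    [[0, 0, -50], 0]
  ]
}}

```text
time: 23.05
tool_pos: [669.8, 10.8, 142.1]
tcp_rot: [-179.9, -0.1, -56.5]
ft_force: [-0.1, -0.2, 0.1]
finger_gap: 31.7
```

```bash
python3 -c "
from h import *
st(); snap('wrist','w12')
"
```

```text
{'time': 23.05, 'joint_pos': [-3.46, 22.04, 79.96, 0.0, 77.85, 143.02], 'tool_pos': [669.77, 10.76, 142.11], 'tcp_rot': [-179.88, -0.09, -56.49], 'ft_force': [-0.13, -0.24, 0.12], 'finger_gap': 31.73}
```

View pics/w12.png

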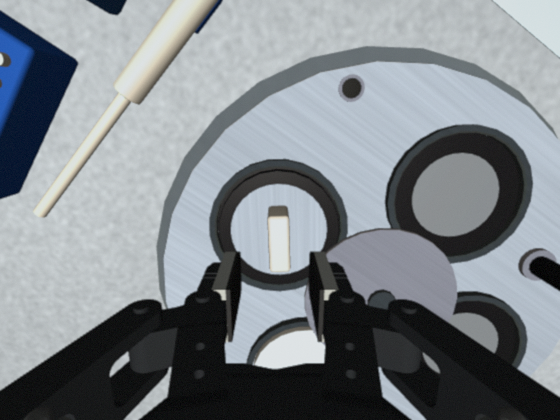

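```bash
python3 -c "
from h import *
print(ray('w12',279.5,245,92),ray('w12',278.5,218,92),ray('w12',281,271,92))
crop('w12',240,190,320,290,6)
"
```

```text
[668.37864089   8.78564447  92.        ] [677.56754523  -3.95414841  92.        ] [658.8401151   21.49003896  92.        ]
```

View pics/w12_c240_190.png

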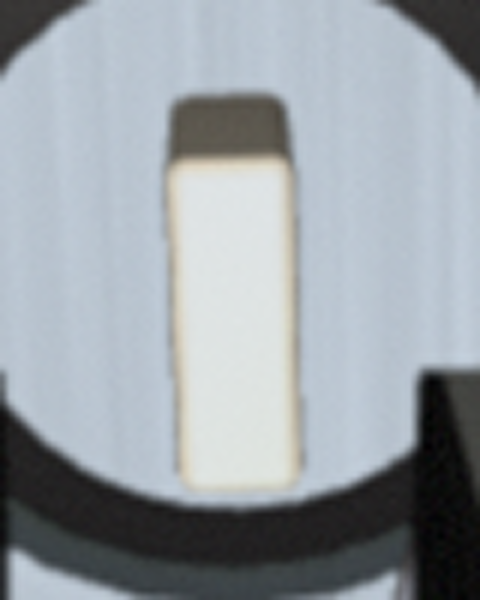

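Request:
{"method": "drive_tool", "body": {
  "moves": [
    [[-1.5, -1, -25], 0],
    [[-1.5, -1, -40], 0],
    [[-1.5, -1, -44], 0],
    [[-1.5, -1, -44], 0],
    [[-1.5, -1, -44], 0],
    [[-1.5, -1, -44], 0],
    [[-1.5, -1, -44], 0],
    [[-1.5, -1, -44], 0]
  ]
}}

```text
time: 23.77
tool_pos: [668.1, 9.7, 97.5]
tcp_rot: [-179.9, -0.1, -56.5]
ft_force: [-0.3, -0.5, -0.3]
finger_gap: 31.6
```

Request:
{"method": "drive_tool", "body": {
  "moves": [
    [[0, 0, 0], 0],
    [[0, 0, 0], 0],
    [[0, 0, 0], 0],
    [[0, 0, 0], 0],
    [[0, 0, 0], 0],
    [[0, 0, 0], 0],
    [[0, 0, 0], 0],
    [[0, 0, 0], 0]
  ],
  "fingers": 0,
  "squeeze": 30
}}

```text
time: 24.43
tool_pos: [667.8, 9.7, 97.0]
tcp_rot: [-179.9, -0.0, -56.5]
ft_force: [0.4, -0.1, 5.8]
finger_gap: 11.2
```

Request:
{"method": "drive_tool", "body": {
  "moves": [
    [[0, 0, 0], 7],
    [[0, 0, 0], 14],
    [[0, 0, 0], 21],
    [[0, 0, 0], 28],
    [[0, 0, 0], 35],
    [[0, 0, 0], 42],
    [[0, 0, 0], 49],
    [[0, 0, 0], 56]
  ]
}}

```text
time: 25.1
tool_pos: [667.9, 9.7, 97.0]
tcp_rot: [-180.0, -0.1, -0.2]
ft_force: [-0.5, 0.0, 4.4]
finger_gap: 11.4
```

Request:
{"method": "drive_tool", "body": {
  "moves": [
    [[0, 0, 1], 0],
    [[0, 0, 2], 0],
    [[0, 0, 3], 0],
    [[0, 0, 4], 0],
    [[0, 0, 5], 0],
    [[0, 0, 6], 0],
    [[0, 0, 7], 0],
    [[0, 0, 7], 0]
  ]
}}

```text
time: 25.77
tool_pos: [666.3, 9.7, 101.7]
tcp_rot: [-180.0, 0.2, -0.5]
ft_force: [-0.9, -0.6, -12.3]
finger_gap: 11.1
```

```bash
python3 -c "
from h import *
st(); snap('wrist','w13'); snap('scene','s13'); crop('s13',250,190,370,280,6)
"
```

```text
{'time': 25.77, 'joint_pos': [-3.57, 23.97, 81.93, -0.01, 74.26, 86.96], 'tool_pos': [666.25, 9.67, 101.72], 'tcp_rot': [-180.0, 0.16, -0.52], 'ft_force': [-0.91, -0.64, -12.3], 'finger_gap': 11.11}
```

View pics/w13.png

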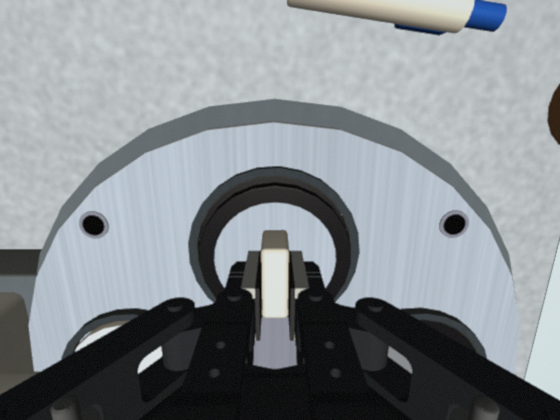

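View pics/s13_c250_190.png

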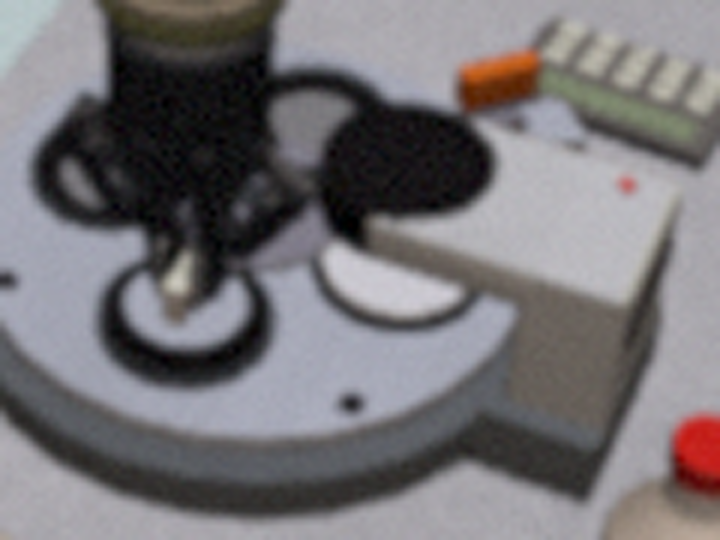

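Request:
{"method": "drive_tool", "body": {
  "moves": [
    [[0, 0, 1], 0],
    [[0, 0, 2], 0],
    [[1, 0, 2.5], 0],
    [[2, 0, 2.5], 0],
    [[4, 0, 2.5], 0],
    [[6, 0, 2.5], 0],
    [[8, 0, 2.5], 0],
    [[8, 0, 2.5], 0]
  ]
}}

```text
time: 26.53
tool_pos: [676.4, 9.8, 107.0]
tcp_rot: [-180.0, -0.1, -0.5]
ft_force: [0.5, 0.0, -1.3]
finger_gap: 11.0
```

```bash
python3 -c "
from h import *
st(); snap('wrist','w14'); snap('scene','s14'); crop('s14',250,190,370,280,6); crop('w14',160,140,400,320,3)
"
```

```text
{'time': 26.53, 'joint_pos': [-3.51, 24.89, 80.15, 0.02, 74.83, 86.98], 'tool_pos': [676.43, 9.84, 107.01], 'tcp_rot': [-179.99, -0.13, -0.5], 'ft_force': [0.52, 0.03, -1.29], 'finger_gap': 11.0}
```

View pics/w14_c160_140.png

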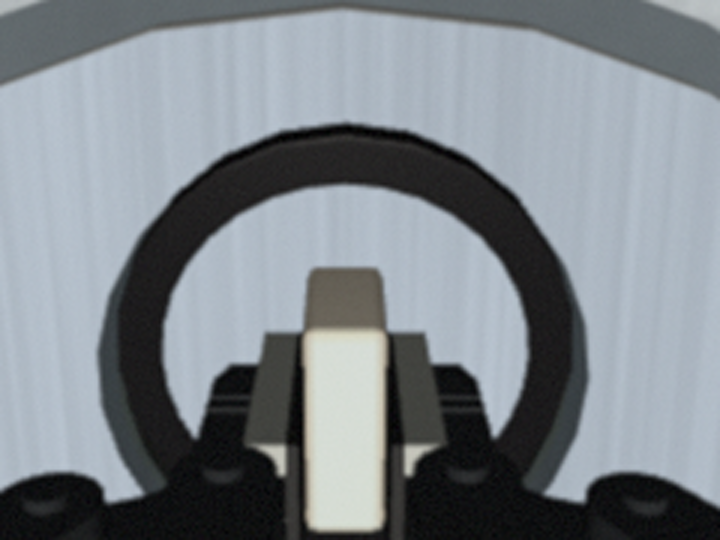

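View pics/s14_c250_190.png

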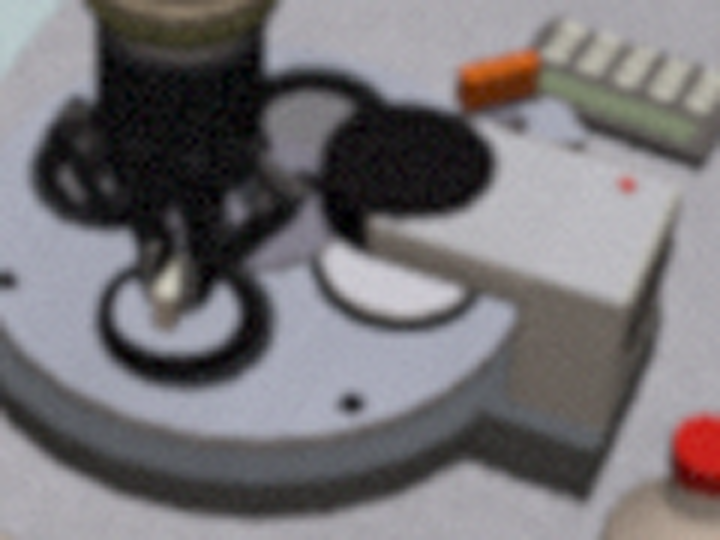

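Request:
{"method": "drive_tool", "body": {
  "moves": [
    [[3, 0, 0], 0],
    [[6, 0, 1], 0],
    [[9, 0, 3], 0],
    [[9, 0, 10], 0],
    [[9, 0, 25], 0],
    [[9, 0, 45], 0],
    [[9, 0, 60], 0],
    [[9, 0, 60], 0]
  ],
  "squeeze": 50
}}

```text
time: 27.3
tool_pos: [687.2, 9.5, 172.3]
tcp_rot: [180.0, -0.5, -0.5]
ft_force: [0.9, 0.2, 0.0]
finger_gap: 10.6
```

```bash
python3 -c "
from h import *
st(); snap('wrist','w15'); snap('scene','s15'); crop('s15',230,170,350,260,6); snap('top','t15')
"
```

```text
{'time': 27.3, 'joint_pos': [-3.48, 23.0, 75.5, 0.0, 81.0, 87.02], 'tool_pos': [687.22, 9.55, 172.28], 'tcp_rot': [179.98, -0.49, -0.49], 'ft_force': [0.86, 0.25, 0.02], 'finger_gap': 10.65}
```

View pics/w15.png

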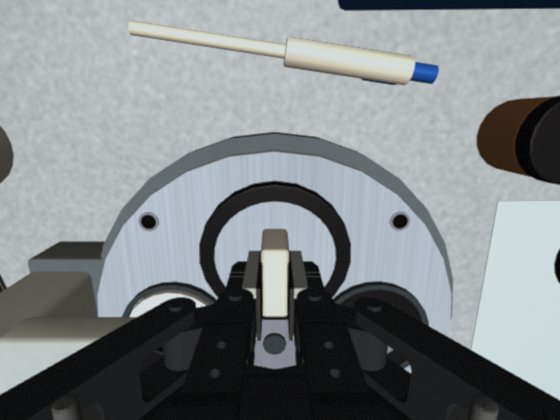

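View pics/s15_c230_170.png

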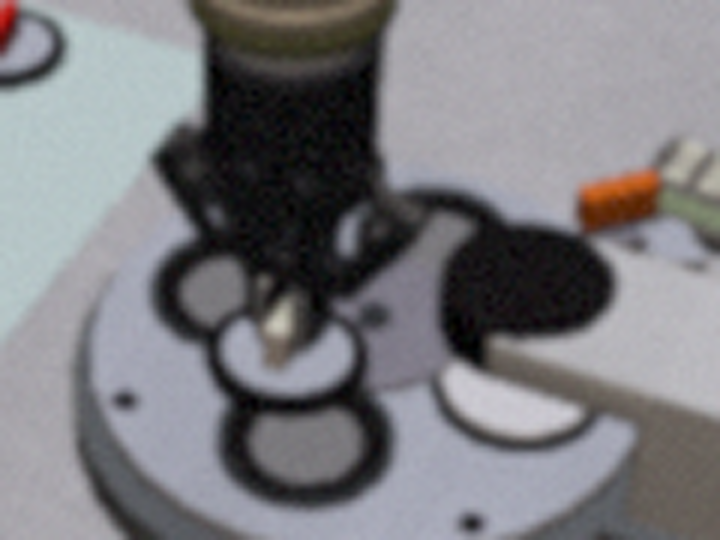

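```bash
python3 -c "
from h import *
for p in [(55,68),(243,32),(277,222),(82,262)]: print(ray('top0',120+p[0]/5,180+p[1]/5,16).round(1))
print('reag',ray('top0',161,153,170).round(1),tri(('top0',161,152),('s1',368,266)))
"
```

```text
[639.2 407.3  16. ]
[663.2 291.9  16. ]
[545.6 265.   16. ]
[519.5 383.1  16. ]
tri [732.3 276.7 162.3] [[0.6, -0.1], [0.7, -0.0]]
reag [726.9 275.9 170. ] [732.25365325 276.67346918 162.34233987]
```

Request:
{"method": "drive_tool", "body": {
  "moves": [
    [[-6, 10, 15], 0],
    [[-14, 35, 30], 0],
    [[-22, 65, 35], 0],
    [[-30, 95, 35], 0],
    [[-39, 130, 35], 0],
    [[-49, 165, 35], 0],
    [[-59, 200, 35], 0],
    [[-69, 235, 35], 0]
  ]
}}

```text
time: 28.12
tool_pos: [613.8, 246.0, 198.9]
tcp_rot: [180.0, 0.1, -0.5]
ft_force: [0.1, -0.3, -1.4]
finger_gap: 10.5
```

Request:
{"method": "drive_tool", "body": {
  "moves": [
    [[-9, 30, 0], 0],
    [[-18, 60, 0], 0],
    [[-25, 87, 0], 0],
    [[-25, 92, 0], 0],
    [[-25, 92, 0], 0],
    [[-25, 92, -20], 0],
    [[-25, 92, -40], 0],
    [[-25, 92, -50], 0]
  ]
}}

```text
time: 28.78
tool_pos: [589.4, 334.6, 147.0]
tcp_rot: [179.9, 0.2, -0.6]
ft_force: [-0.2, -0.7, -3.2]
finger_gap: 10.5
```

```bash
python3 -c "
from h import *
st(); snap('wrist','w16')
"
```

```text
{'time': 28.78, 'joint_pos': [25.27, 23.35, 77.77, -0.03, 79.15, 115.83], 'tool_pos': [589.38, 334.62, 147.04], 'tcp_rot': [179.86, 0.23, -0.55], 'ft_force': [-0.17, -0.69, -3.18], 'finger_gap': 10.48}
```

View pics/w16.png

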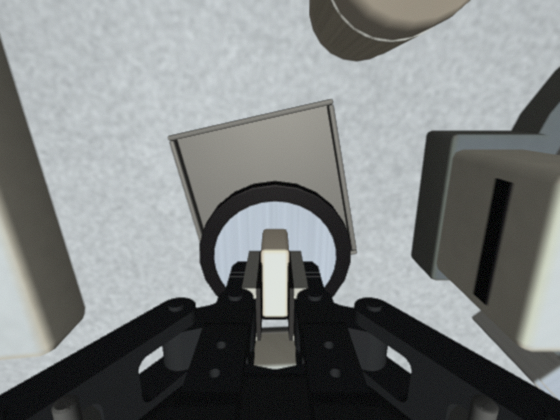

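```bash
python3 -c "
from h import *
a=[ray('w16',*p,16)[:2] for p in((170,136),(332,101),(354,250))]; print(np.round(a,1),(a[0]+a[2])/2)
"
```

```text
[[644.2 411.5]
 [668.  292.2]
 [551.2 269.3]] [597.70901059 340.38595728]
```

Request:
{"method": "drive_tool", "body": {
  "moves": [
    [[5, 4, -25], 0],
    [[5, 4, -50], 0],
    [[5, 4, -75], 0],
    [[5, 4, -90], 0],
    [[5, 4, -98], 0],
    [[5, 4, -102], 0],
    [[5, 4, -103], 0],
    [[5, 4, -103], 0]
  ]
}}

```text
time: 29.5
tool_pos: [596.3, 340.9, 49.2]
tcp_rot: [-180.0, -0.1, -0.5]
ft_force: [0.2, 0.4, -2.1]
finger_gap: 10.7
```

Request:
{"method": "drive_tool", "body": {
  "moves": [
    [[0, 0, -1], 0],
    [[0, 0, -2], 0],
    [[0, 0, -2], 0],
    [[0, 0, -2], 0],
    [[0, 0, -2], 0],
    [[0, 0, -2], 0],
    [[0, 0, -2], 0],
    [[0, 0, -2], 0]
  ]
}}

```text
time: 30.17
tool_pos: [595.4, 340.8, 45.8]
tcp_rot: [-180.0, -0.0, -0.5]
ft_force: [-0.0, 0.9, -1.2]
finger_gap: 10.4
```

Not yet on the floor; lower a little more, then release.

Request:
{"method": "drive_tool", "body": {
  "moves": [
    [[0, 0, -1], 0],
    [[0, 0, -2], 0],
    [[0, 0, -3], 0],
    [[0, 0, -3], 0],
    [[0, 0, -3], 0],
    [[0, 0, -3], 0],
    [[0, 0, -3], 0],
    [[0, 0, -3], 0]
  ]
}}

```text
time: 30.83
tool_pos: [595.7, 340.8, 43.8]
tcp_rot: [-180.0, -0.0, -0.5]
ft_force: [-1.4, -1.0, 5.8]
finger_gap: 10.7
```

Request:
{"method": "drive_tool", "body": {
  "moves": [
    [[0, 0, 0], 0],
    [[0, 0, 0], 0],
    [[0, 0, 0], 0],
    [[0, 0, 0], 0],
    [[0, 0, 0], 0],
    [[0, 0, 20], 0],
    [[0, 0, 55], 0],
    [[0, 0, 90], 0]
  ],
  "fingers": 36
}}

```text
time: 31.5
tool_pos: [593.8, 340.0, 131.4]
tcp_rot: [179.9, 0.2, -0.5]
ft_force: [1.2, 0.8, 0.4]
finger_gap: 35.8
```

```bash
python3 -c "
from h import *
st(); snap('wrist','w17'); snap('top','t17'); snap('scene','s17')
print([ray('top0',*p,24).round(1) for p in((360,202),(371,279))])
crop('t17',330,180,420,300,6)
"
```

```text
{'time': 31.5, 'joint_pos': [25.5, 25.08, 77.24, -0.0, 77.96, 116.0], 'tool_pos': [593.83, 339.96, 131.4], 'tcp_rot': [179.88, 0.24, -0.5], 'ft_force': [1.21, 0.77, 0.45], 'finger_gap': 35.76}
[array([ 620.7, -294.6,   24. ]), array([ 391.2, -324.2,   24. ])]
```

View pics/w17.png

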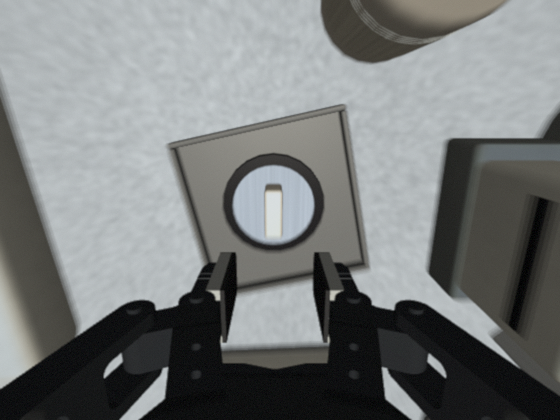

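View pics/t17_c330_180.png

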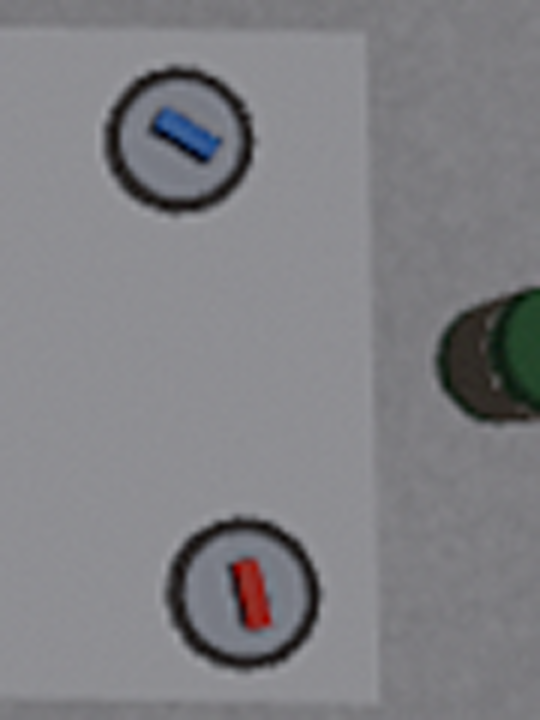

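Request:
{"method": "drive_tool", "body": {
  "moves": [
    [[0, -5, 40], 3],
    [[1, -15, 80], 9],
    [[2, -45, 95], 15],
    [[3, -82, 95], 22],
    [[4, -120, 95], 29],
    [[6, -158, 95], 36],
    [[8, -196, 95], 43],
    [[9, -234, 95], 50]
  ],
  "fingers": 40
}}

```text
time: 32.32
tool_pos: [603.7, 105.1, 226.5]
tcp_rot: [-179.9, 0.1, 49.8]
ft_force: [-0.1, 0.4, -0.0]
finger_gap: 39.8
```

Request:
{"method": "drive_tool", "body": {
  "moves": [
    [[1, -38, 0], 4],
    [[3, -76, 0], 8],
    [[5, -114, 0], 11],
    [[7, -152, 0], 11],
    [[9, -190, 0], 11],
    [[11, -228, 0], 11],
    [[13, -266, 0], 11],
    [[14, -304, 0], 11]
  ]
}}

```text
time: 32.98
tool_pos: [617.8, -198.9, 226.4]
tcp_rot: [-179.9, 0.0, 60.5]
ft_force: [0.7, 0.9, -0.1]
finger_gap: 40.0
```

Request:
{"method": "drive_tool", "body": {
  "moves": [
    [[1, -38, -10], 0],
    [[2, -76, -25], 0],
    [[2, -96, -60], 0],
    [[2, -96, -95], 0],
    [[2, -96, -115], 0],
    [[2, -96, -115], 0],
    [[2, -96, -115], 0],
    [[2, -96, -115], 0]
  ]
}}

```text
time: 33.65
tool_pos: [621.1, -293.2, 114.2]
tcp_rot: [179.9, -0.0, 60.5]
ft_force: [0.8, -0.2, 1.1]
finger_gap: 40.3
```

```bash
python3 -c "
from h import *
st(); snap('wrist','w18')
"
```

```text
{'time': 33.65, 'joint_pos': [-29.55, 26.04, 77.86, 0.0, 76.01, -0.06], 'tool_pos': [621.13, -293.24, 114.2], 'tcp_rot': [179.91, -0.0, 60.51], 'ft_force': [0.84, -0.17, 1.09], 'finger_gap': 40.3}
```

View pics/w18.png

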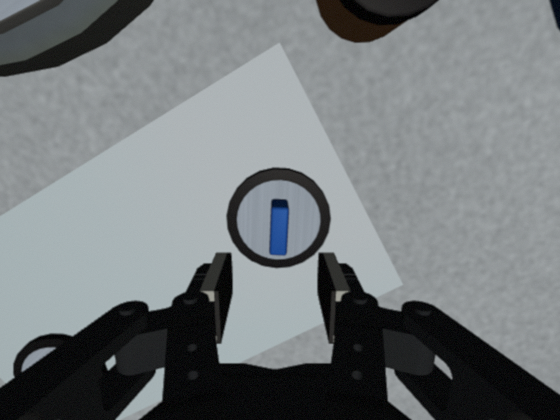

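```bash
python3 -c "
from h import *
print(ray('w18',278.5,217,8),ray('w18',278.5,230,32),ray('w18',277.5,254,32)-ray('w18',280,207,32)); d=ray('w18',277.5,254,32)-ray('w18',280,207,32); print(np.degrees(np.arctan2(d[1],d[0])))
crop('w18',240,180,320,280,6)
"
```

```text
[ 623.77487662 -295.53508028    8.        ] [ 622.92591842 -296.35778895   32.        ] [-17.26865405 -27.56541301   0.        ]
-122.06553581746206
```

View pics/w18_c240_180.png

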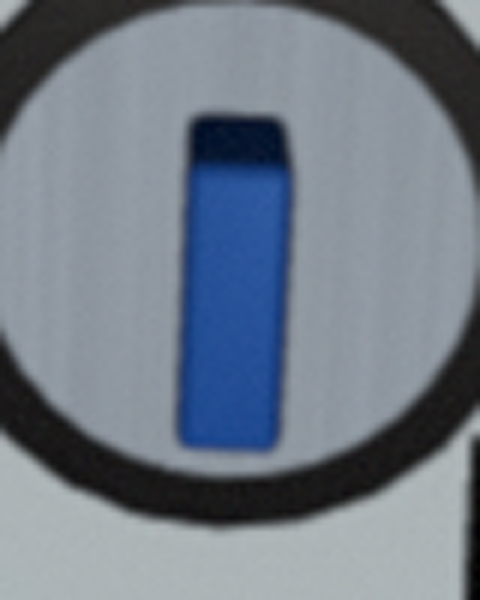

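Request:
{"method": "drive_tool", "body": {
  "moves": [
    [[1.5, -3, -30], -2],
    [[1.5, -3, -55], -2],
    [[1.5, -3, -72], -2],
    [[1.5, -3, -76], -2],
    [[1.5, -3, -76], -2],
    [[1.5, -3, -76], -2],
    [[1.5, -3, -76], -2],
    [[1.5, -3, -76], -2]
  ]
}}

```text
time: 34.37
tool_pos: [623.4, -297.0, 39.5]
tcp_rot: [179.8, -0.0, 58.5]
ft_force: [-0.7, 0.3, 0.7]
finger_gap: 39.9
```

Request:
{"method": "drive_tool", "body": {
  "moves": [
    [[0, 0, 0], 0],
    [[0, 0, 0], 0],
    [[0, 0, 0], 0],
    [[0, 0, 0], 0],
    [[0, 0, 0], 0],
    [[0, 0, 0], 0],
    [[0, 0, 0], 0],
    [[0, 0, 0], 0]
  ],
  "fingers": 0,
  "squeeze": 60
}}

```text
time: 35.03
tool_pos: [622.5, -296.5, 37.8]
tcp_rot: [179.9, -0.0, 58.5]
ft_force: [-0.0, 1.1, 5.3]
finger_gap: 10.6
```

Request:
{"method": "drive_tool", "body": {
  "moves": [
    [[0, 0, 0], 0],
    [[0, 0, 0], 0],
    [[0, 0, 10], 0],
    [[0, 0, 40], 0],
    [[0, 0, 80], 0],
    [[0, 0, 110], 0],
    [[0, 0, 120], 0],
    [[0, 0, 120], 0]
  ]
}}

```text
time: 35.7
tool_pos: [624.0, -297.3, 161.9]
tcp_rot: [179.6, -0.0, 58.5]
ft_force: [-0.0, -1.0, -0.5]
finger_gap: 10.2
```

```bash
python3 -c "
from h import *
st(); snap('wrist','w19')
"
```

```text
{'time': 35.7, 'joint_pos': [-29.73, 24.09, 75.23, 0.0, 80.26, 1.78], 'tool_pos': [623.97, -297.35, 161.9], 'tcp_rot': [179.58, -0.02, 58.49], 'ft_force': [-0.04, -0.95, -0.49], 'finger_gap': 10.17}
```

View pics/w19.png

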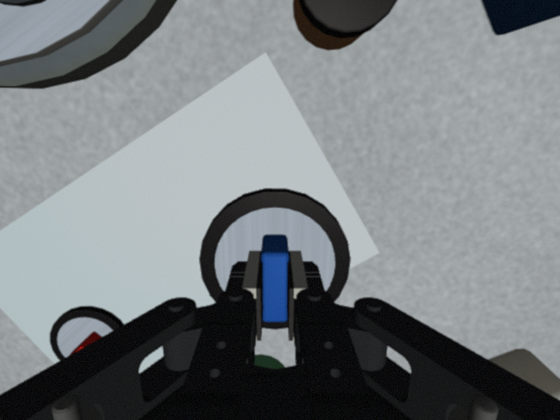

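```bash
cat >> h.py <<'E'
def intool(f,u,v,z,tcp,psi):
    d=ray(f,u,v,z)[:2]-np.array(tcp)[:2]; a=np.radians(psi); return np.round([d@[np.cos(a),np.sin(a)], d@[-np.sin(a),np.cos(a)]],1)
E
python3 -c "
from h import *
T=(623.97,-297.35);p=58.5
for z in(125,133): print(intool('w19',275,188,z,T,p),intool('w19',200,255,z,T,p),intool('w19',349,255,z,T,p))
print(intool('w19',275,251,157,T,p),intool('w19',275,327,157,T,p))
print(intool('w16',274,182,110,(589.4,334.6),-.5), intool('w17',273.5,184,32,(593.8,340),-.5), intool('w17',273.5,237,32,(593.8,340),-.5),intool('w17',273.5,203,12,(593.8,340),-.5))
"
```

```text
[36.4 -0.8] [ 1.2 37.7] [  1.  -39.1]
[38.3 -0.7] [ 4.8 35.9] [  4.6 -37. ]
[17.4 -0.5] [-18.8  -0.6]
[39.3  0.4] [24.7  0.6] [-13.7   0.6] [5.8 0.6]
```

Request:
{"method": "drive_tool", "body": {
  "moves": [
    [[-4, 27, 0], -7],
    [[-9, 54, 0], -14],
    [[-13, 81, 0], -21],
    [[-18, 108, 0], -28],
    [[-22, 135, 0], -35],
    [[-27, 162, 0], -42],
    [[-31, 189, 0], -49],
    [[-35, 210, 0], -56]
  ]
}}

```text
time: 36.42
tool_pos: [584.4, -83.7, 153.1]
tcp_rot: [-179.9, 0.3, 2.2]
ft_force: [-0.6, 0.3, -1.3]
finger_gap: 10.4
```

Request:
{"method": "drive_tool", "body": {
  "moves": [
    [[-1, 6, 0], -2.5],
    [[-1, 8, -10], -2.5],
    [[-1, 8, -25], -2.5],
    [[-1, 8, -35], -2.5],
    [[-1, 8, -35], -2.5],
    [[-1, 8, -35], -2.5],
    [[-1, 8, -35], -2.5],
    [[-1, 8, -35], -2.5]
  ]
}}

```text
time: 37.08
tool_pos: [586.3, -78.7, 122.3]
tcp_rot: [180.0, -0.0, -0.0]
ft_force: [-0.3, 0.2, -1.5]
finger_gap: 10.5
```

```bash
python3 -c "
from h import *
st(); snap('wrist','w20')
"
```

```text
{'time': 37.08, 'joint_pos': [-12.61, 11.75, 94.54, 0.0, 73.66, 77.42], 'tool_pos': [586.32, -78.7, 122.33], 'tcp_rot': [179.99, -0.05, -0.03], 'ft_force': [-0.32, 0.23, -1.52], 'finger_gap': 10.5}
```

View pics/w20.png

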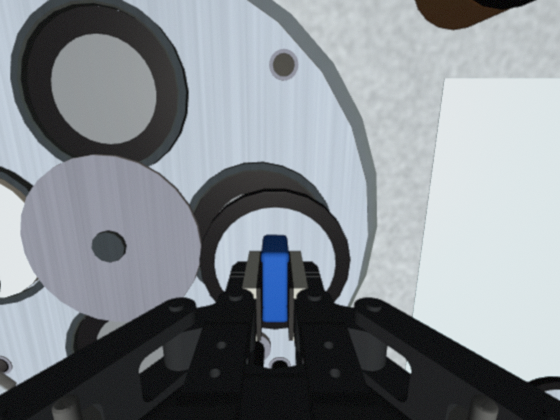

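```bash
python3 -c "
from h import *
print(ray('w20',108.5,246,79.5), ray('w20',201,240,75.5), ray('w20',110,154,75.5), ray('w20',22,232,75.5))
T=(586.3,-78.7)
print(intool('w20',275,188,85,T,0),intool('w20',201,253,85,T,0),intool('w20',348,253,85,T,0))
"
```

```text
[589.93936275   9.46756082  79.5       ] [591.77937054 -38.82113065  75.5       ] [637.93629357   3.9313041   75.5       ] [596.32684158  56.84449064  75.5       ]
[36.4 -0. ] [ 2.1 38.1] [  2.1 -37.8]
```

Request:
{"method": "drive_tool", "body": {
  "moves": [
    [[1.5, 0.5, -4], 0],
    [[2.5, 0.5, -8], 0],
    [[2.5, 0.5, -11], 0],
    [[2.5, 0.5, -14], 0],
    [[2.5, 0.5, -16], 0],
    [[2.5, 0.5, -17], 0],
    [[2.5, 0.5, -17], 0],
    [[2.5, 0.5, -17], 0]
  ]
}}

```text
time: 37.8
tool_pos: [588.3, -77.7, 104.7]
tcp_rot: [-180.0, 0.0, -0.0]
ft_force: [-0.0, -0.8, -2.5]
finger_gap: 10.6
```

```bash
python3 -c "
from h import *
st(); snap('wrist','w21');snap('scene','s21'); crop('s21',230,160,350,250,6)
"
```

```text
{'time': 37.8, 'joint_pos': [-12.47, 13.18, 94.86, 0.0, 71.97, 77.54], 'tool_pos': [588.35, -77.67, 104.75], 'tcp_rot': [-180.0, 0.01, -0.01], 'ft_force': [-0.01, -0.81, -2.45], 'finger_gap': 10.64}
```

View pics/w21.png

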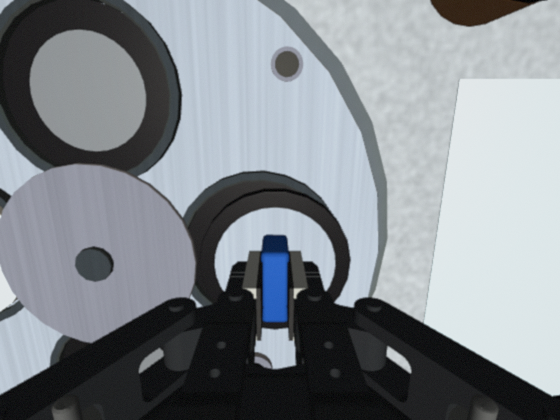

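View pics/s21_c230_160.png

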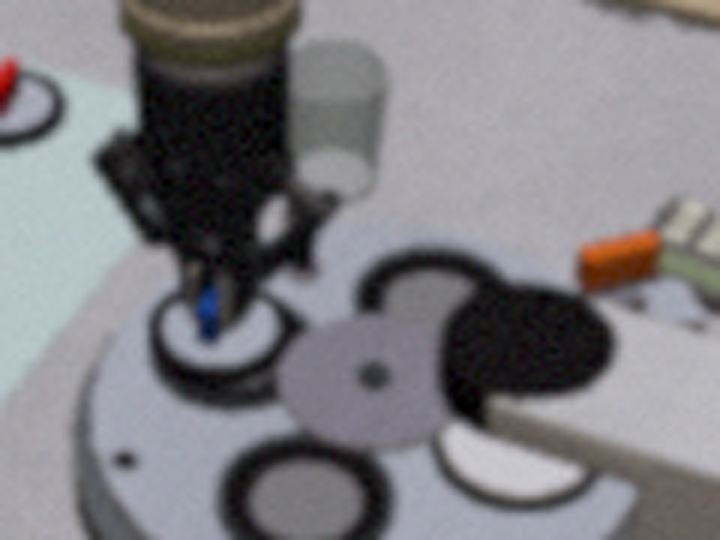

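```bash
python3 -c "
from h import *
print(ray('w21',94,264,79.5), ray('w21',195.5,253,75.5), ray('w21',100,164,75.5))
T=(588.35,-77.7)
print(intool('w21',275,188,68,T,0),intool('w21',200,256,76,T,0),intool('w21',350,256,76,T,0))
"
```

```text
[589.95493009   9.29704284  79.5       ] [593.95027834 -38.83914745  75.5       ] [637.55309512   1.42837944  75.5       ]
[36.5  0. ] [ 4.2 36.6] [  4.3 -36.7]
```

Request:
{"method": "drive_tool", "body": {
  "moves": [
    [[0, -0.5, 0], 0],
    [[0, -0.5, -0.5], 0],
    [[0, -0.5, -1], 0],
    [[0, -0.5, -1.5], 0],
    [[0, -0.5, -1.5], 0],
    [[0, -0.5, -1.5], 0],
    [[0, -0.5, -1.5], 0],
    [[0, -0.5, -1.5], 0]
  ]
}}

```text
time: 38.57
tool_pos: [588.6, -78.2, 103.7]
tcp_rot: [180.0, -0.0, -0.0]
ft_force: [-1.0, 0.5, 5.1]
finger_gap: 10.6
```

Request:
{"method": "drive_tool", "body": {
  "moves": [
    [[0, 0, -0.5], 0],
    [[0, 0, -1], 0],
    [[0, 0, -1], 0],
    [[0, 0, -1], 0],
    [[0, 0, -1], 0],
    [[0, 0, -1], 0],
    [[0, 0, -1], 0],
    [[0, 0, -1], 0]
  ]
}}

```text
time: 39.23
tool_pos: [589.0, -78.1, 103.6]
tcp_rot: [180.0, -0.1, 0.0]
ft_force: [-3.7, 1.5, 9.6]
finger_gap: 10.2
```

Request:
{"method": "drive_tool", "body": {
  "moves": [
    [[0, 0, 1], 0],
    [[0, 0, 1], 0],
    [[0, 0, 1], 0],
    [[0, 0, 1], 0],
    [[0, 0, 1], 0],
    [[0, 0, 1], 0],
    [[0, 0, 1], 0],
    [[0, 0, 1], 0]
  ],
  "fingers": 20
}}

```text
time: 39.9
tool_pos: [588.3, -78.2, 103.2]
tcp_rot: [-180.0, 0.0, -0.0]
ft_force: [0.1, -0.4, 0.2]
finger_gap: 20.0
```

```bash
python3 -c "
from h import *
st(); snap('wrist','w22');snap('scene','s22'); crop('s22',230,160,350,250,6); crop('w22',160,150,400,330,3)
"
```

```text
{'time': 39.9, 'joint_pos': [-12.52, 13.29, 94.91, -0.0, 71.81, 77.49], 'tool_pos': [588.33, -78.18, 103.17], 'tcp_rot': [-180.0, 0.01, -0.01], 'ft_force': [0.11, -0.42, 0.16], 'finger_gap': 20.03}
```

View pics/w22_c160_150.png

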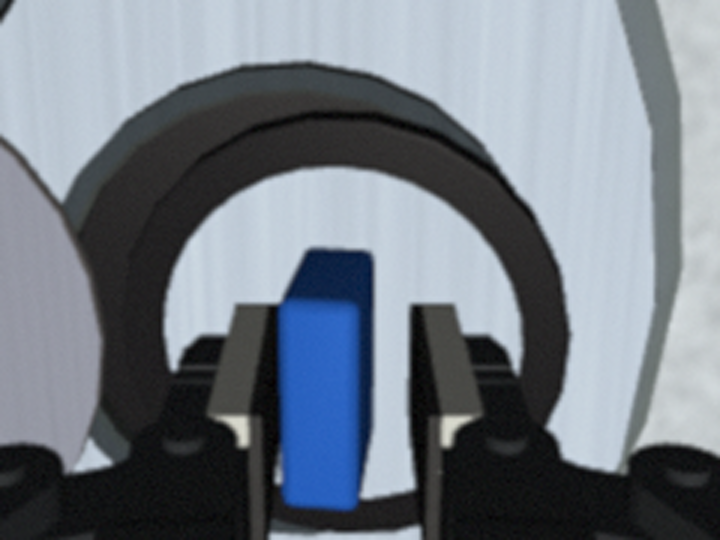

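View pics/s22_c230_160.png

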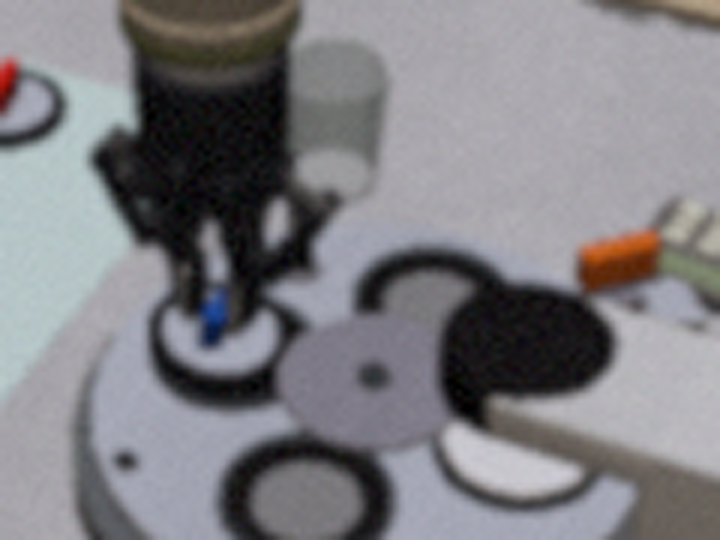

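Request:
{"method": "drive_tool", "body": {
  "moves": [
    [[0, 2, 1], 0],
    [[0, 4, 2], 0],
    [[0, 6, 2], 0],
    [[0, 8, 2], 0],
    [[0, 10, 2], 0],
    [[0, 12, 2], 0],
    [[0, 13, 2], 0],
    [[0, 14, 2], 0]
  ]
}}

```text
time: 40.67
tool_pos: [588.3, -64.0, 105.2]
tcp_rot: [180.0, 0.0, -0.0]
ft_force: [0.7, -2.9, 0.6]
finger_gap: 20.1
```

```bash
python3 -c "
from h import *
st(); snap('wrist','w23');snap('scene','s23'); crop('s23',230,160,350,250,6); crop('w23',160,150,400,330,3)
"
```

```text
{'time': 40.67, 'joint_pos': [-11.17, 12.91, 95.12, -0.01, 71.98, 78.84], 'tool_pos': [588.34, -64.03, 105.24], 'tcp_rot': [179.99, 0.01, -0.0], 'ft_force': [0.73, -2.88, 0.59], 'finger_gap': 20.05}
```

View pics/w23_c160_150.png

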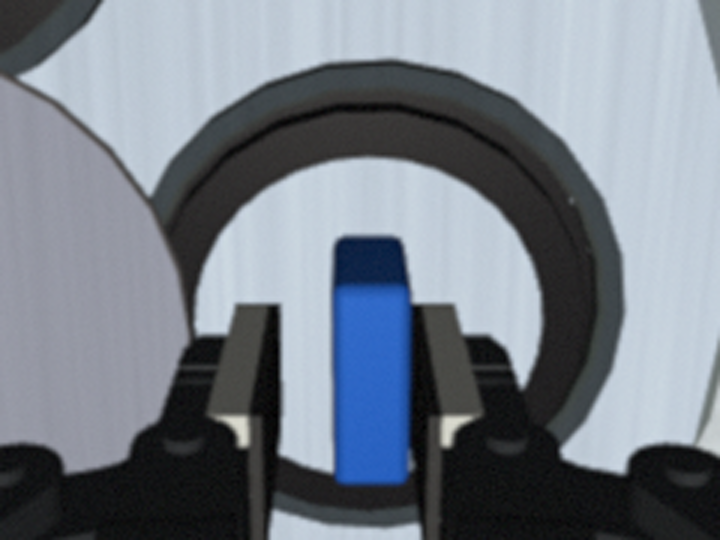

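View pics/s23_c230_160.png

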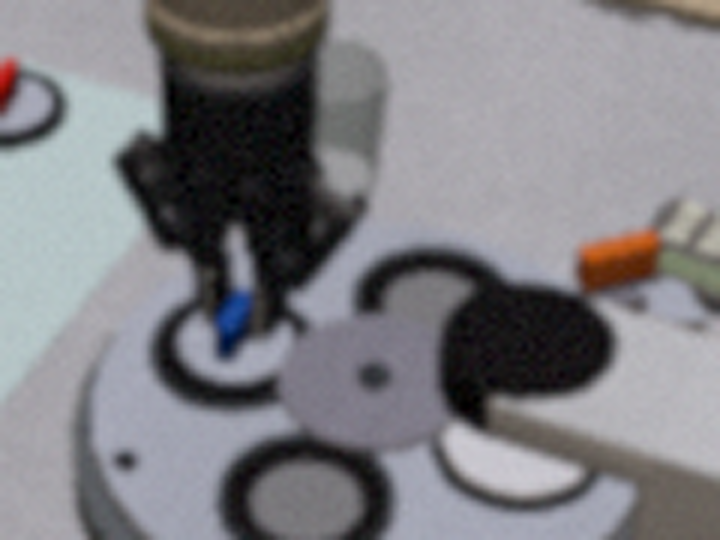

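Request:
{"method": "drive_tool", "body": {
  "moves": [
    [[0, -2, 0], 0],
    [[0, -4, 0], 0],
    [[0, -4, 5], 0],
    [[0, -4, 25], 0],
    [[0, -4, 45], 0],
    [[0, -4, 60], 0],
    [[0, -4, 60], 0],
    [[0, -4, 60], 0]
  ]
}}

```text
time: 41.43
tool_pos: [589.3, -68.5, 166.7]
tcp_rot: [180.0, -0.2, -0.0]
ft_force: [-1.6, -0.0, -0.1]
finger_gap: 19.9
```

```bash
python3 -c "
from h import *
st(); snap('wrist','w24');snap('scene','s24'); crop('s24',230,160,350,250,6); crop('w24',160,130,400,310,3)
snap('top','t24'); crop('t24',330,180,420,300,6)
"
```

```text
{'time': 41.43, 'joint_pos': [-11.58, 9.46, 92.25, 0.0, 78.13, 78.44], 'tool_pos': [589.27, -68.47, 166.72], 'tcp_rot': [179.97, -0.16, -0.02], 'ft_force': [-1.58, -0.05, -0.09], 'finger_gap': 19.91}
```

View pics/w24_c160_130.png

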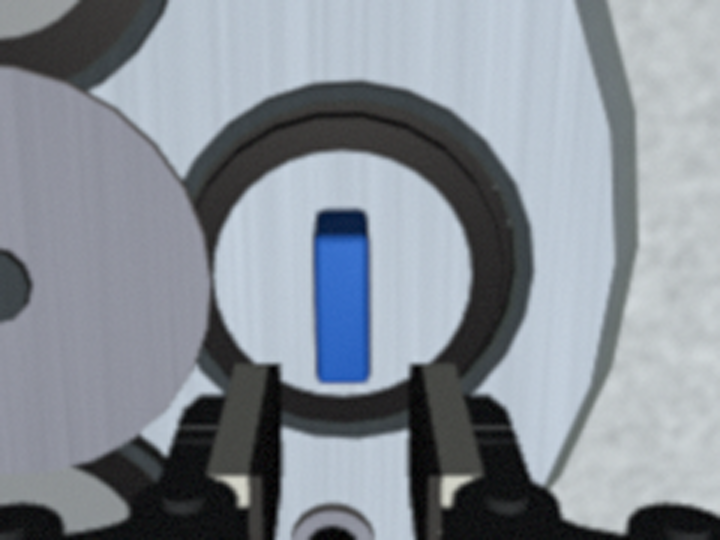

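View pics/t24_c330_180.png

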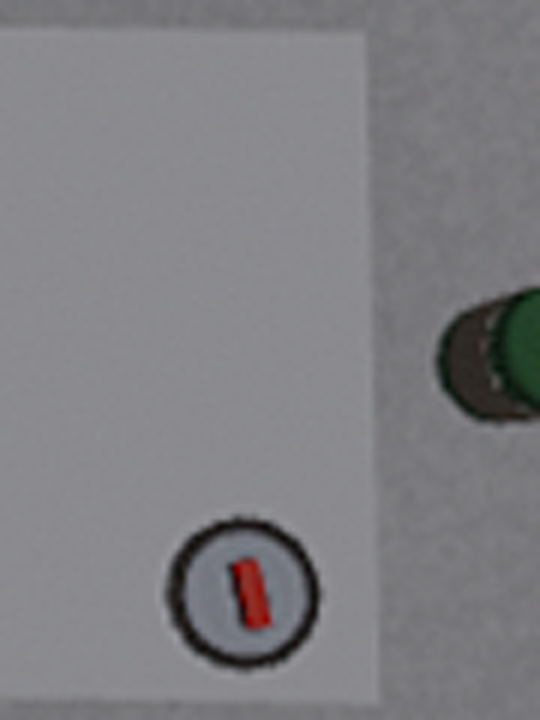

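```bash
python3 -c "
from h import *
print(ray('t24',371.8,279,32), ray('t24',330+245/6,180+592/6,8))
"
```

```text
[ 391.37550603 -325.02149753   32.        ] [ 392.01348524 -326.89251634    8.        ]
```

Request:
{"method": "drive_tool", "body": {
  "moves": [
    [[-20, -26, 5], 2],
    [[-44, -58, 5], 5],
    [[-68, -90, 5], 8],
    [[-92, -121, 5], 11],
    [[-116, -152, 5], 14],
    [[-140, -183, 5], 15],
    [[-164, -214, 5], 15],
    [[-188, -245, 0], 15]
  ],
  "fingers": 40
}}

```text
time: 42.25
tool_pos: [398.9, -314.3, 165.0]
tcp_rot: [-180.0, 0.0, 15.0]
ft_force: [1.0, -1.2, 0.3]
finger_gap: 39.9
```

Request:
{"method": "drive_tool", "body": {
  "moves": [
    [[-9, -12, -20], 0],
    [[-9, -12, -45], 0],
    [[-9, -12, -52], 0],
    [[-9, -12, -52], 0],
    [[-9, -12, -52], 0],
    [[-9, -12, -52], 0],
    [[-9, -12, -52], 0],
    [[-9, -12, -52], 0]
  ]
}}

```text
time: 42.92
tool_pos: [392.4, -325.4, 114.6]
tcp_rot: [179.9, -0.1, 15.0]
ft_force: [0.1, -0.1, 0.2]
finger_gap: 39.9
```

```bash
python3 -c "
from h import *
st(); snap('wrist','w25'); crop('w25',220,160,340,280,6)
"
```

```text
{'time': 42.92, 'joint_pos': [-45.43, -0.12, 108.14, 0.0, 71.86, 29.52], 'tool_pos': [392.42, -325.39, 114.64], 'tcp_rot': [179.89, -0.06, 15.05], 'ft_force': [0.14, -0.06, 0.23], 'finger_gap': 39.93}
```

View pics/w25.png

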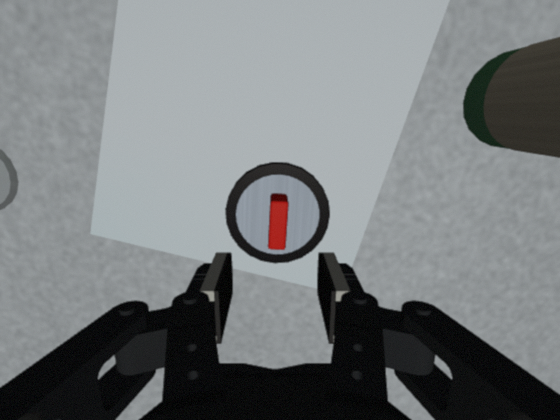

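View pics/w25_c220_160.png

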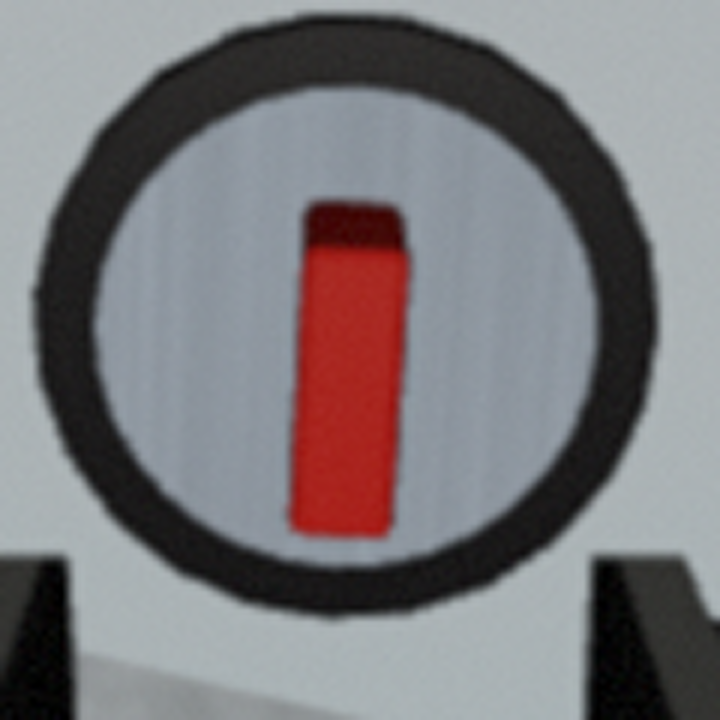

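```bash
python3 -c "
from h import *
T=(392.4,-325.4)
print(intool('w25',220+349/6,160+392/6,32,T,15), ray('w25',220+349/6,160+392/6,32))
a=ray('w25',220+356/6,160+250/6,32);b=ray('w25',220+341/6,160+535/6,32);d=a-b;print(np.degrees(np.arctan2(d[1],d[0])))
# blue analog
print(intool('w18',279,231.3,32,(621.13,-293.24),60.5))
"
```

```text
[ 1.4 -2.5] [ 394.44659253 -327.43992147   32.        ]
12.453106093408127
[-2.7 -3.4]
```

Request:
{"method": "drive_tool", "body": {
  "moves": [
    [[2, -2, -30], -2.5],
    [[2, -2, -55], -2.5],
    [[2, -2, -72], -2.5],
    [[2, -2, -77], -2.5],
    [[2, -2, -77], -2.5],
    [[2, -2, -77], -2.5],
    [[2, -2, -77], -2.5],
    [[2, -2, -77], -2.5]
  ]
}}

```text
time: 43.63
tool_pos: [394.4, -328.1, 38.0]
tcp_rot: [179.9, -0.1, 12.5]
ft_force: [0.8, -0.5, -0.3]
finger_gap: 40.2
```

Request:
{"method": "drive_tool", "body": {
  "moves": [
    [[0, 0, 0], 0],
    [[0, 0, 0], 0],
    [[0, 0, 0], 0],
    [[0, 0, 0], 0],
    [[0, 0, 0], 0],
    [[0, 0, 0], 0],
    [[0, 0, 0], 0],
    [[0, 0, 0], 0]
  ],
  "fingers": 0,
  "squeeze": 60
}}

```text
time: 44.3
tool_pos: [393.9, -327.8, 37.3]
tcp_rot: [179.9, -0.0, 12.5]
ft_force: [-1.0, 0.1, 5.1]
finger_gap: 10.7
```

Request:
{"method": "drive_tool", "body": {
  "moves": [
    [[0, 0, 0], 0],
    [[0, 0, 0], 0],
    [[0, 0, 10], 0],
    [[0, 0, 40], 0],
    [[0, 0, 80], 0],
    [[0, 0, 115], 0],
    [[0, 0, 140], 0],
    [[0, 0, 140], 0]
  ]
}}

```text
time: 44.97
tool_pos: [395.9, -329.6, 183.8]
tcp_rot: [179.5, -0.3, 12.5]
ft_force: [0.5, 0.0, 0.0]
finger_gap: 10.3
```

```bash
python3 -c "
from h import *
st(); snap('wrist','w26')
"
```

```text
{'time': 44.97, 'joint_pos': [-45.49, -3.79, 104.12, 0.0, 79.07, 32.02], 'tool_pos': [395.86, -329.64, 183.81], 'tcp_rot': [179.49, -0.32, 12.5], 'ft_force': [0.54, 0.04, 0.03], 'finger_gap': 10.25}
```

View pics/w26.png

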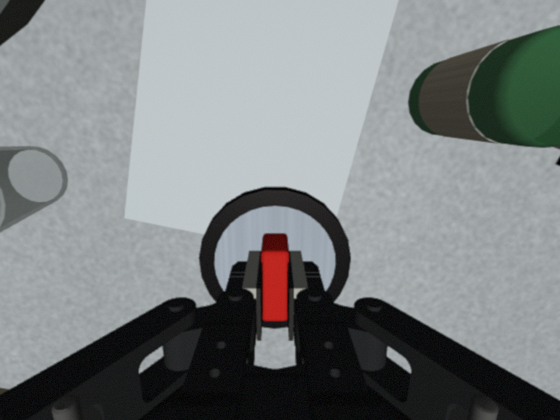

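Request:
{"method": "drive_tool", "body": {
  "moves": [
    [[20, 25, 0], 7],
    [[45, 54, 0], 14],
    [[70, 84, 0], 21],
    [[94, 114, 0], 28],
    [[118, 143, 0], 35],
    [[142, 172, 0], 42],
    [[166, 201, 0], 49],
    [[190, 230, 0], 56]
  ]
}}

```text
time: 45.68
tool_pos: [583.1, -95.2, 174.3]
tcp_rot: [-179.8, 0.0, 68.8]
ft_force: [1.0, -1.4, -0.6]
finger_gap: 10.5
```

Request:
{"method": "drive_tool", "body": {
  "moves": [
    [[25, 30, 0], 7],
    [[50, 60, 0], 14],
    [[75, 90, 0], 21],
    [[86, 105, 0], 21.5],
    [[91, 110, 0], 21.5],
    [[91, 110, -20], 21.5],
    [[91, 110, -40], 21.5],
    [[91, 110, -55], 21.5]
  ]
}}

```text
time: 46.35
tool_pos: [672.7, 12.5, 118.0]
tcp_rot: [-179.8, 0.0, 89.9]
ft_force: [-0.5, -0.3, -2.7]
finger_gap: 10.4
```

Request:
{"method": "drive_tool", "body": {
  "moves": [
    [[0, 0, 0], 0],
    [[0, 0, 0], 0],
    [[0, 0, 0], 0],
    [[0, 0, 0], 0],
    [[0, 0, 0], 0],
    [[0, 0, 0], 0],
    [[0, 0, 0], 0],
    [[0, 0, 0], 0]
  ]
}}

```text
time: 47.02
tool_pos: [674.6, 12.8, 121.8]
tcp_rot: [180.0, 0.0, 90.0]
ft_force: [0.4, -0.2, -1.6]
finger_gap: 10.7
```

```bash
python3 -c "
from h import *
st(); snap('wrist','w27')
"
```

```text
{'time': 47.02, 'joint_pos': [-3.26, 23.89, 79.81, -0.0, 76.25, -3.25], 'tool_pos': [674.63, 12.81, 121.81], 'tcp_rot': [179.96, 0.0, 89.99], 'ft_force': [0.39, -0.16, -1.64], 'finger_gap': 10.74}
```

View pics/w27.png

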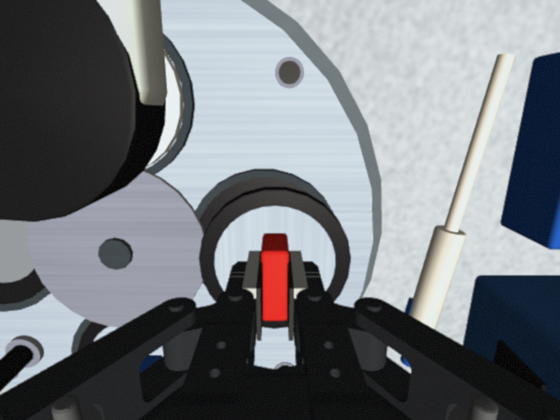

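```bash
python3 -c "
from h import *
print('blue ref',intool('w20',108.5,246,79.5,(586.3,-78.7),0),'w21',intool('w21',94,264,79.5,(588.35,-77.7),0))
print('red',intool('w27',116,253,79.5,(674.63,12.81),90))
"
```

```text
blue ref [ 3.6 88.2] w21 [ 1.6 87. ]
red [-0.5 83.8]
```

Request:
{"method": "drive_tool", "body": {
  "moves": [
    [[2, -1, 0], 0],
    [[4, -2, -4], 0],
    [[4, -2, -8], 0],
    [[4, -2, -12], 0],
    [[4, -2, -15], 0],
    [[4, -2, -17], 0],
    [[4, -2, -17], 0],
    [[4, -2, -17], 0]
  ]
}}

```text
time: 47.73
tool_pos: [678.3, 10.8, 104.1]
tcp_rot: [-180.0, -0.0, 90.0]
ft_force: [-0.9, 0.5, -1.3]
finger_gap: 10.6
```

Request:
{"method": "drive_tool", "body": {
  "moves": [
    [[0, 0, -0.5], 0],
    [[0, 0, -1], 0],
    [[0, 0, -1.5], 0],
    [[0, 0, -2], 0],
    [[0, 0, -2], 0],
    [[0, 0, -2], 0],
    [[0, 0, -2], 0],
    [[0, 0, -2], 0]
  ]
}}

```text
time: 48.4
tool_pos: [678.5, 10.8, 103.3]
tcp_rot: [180.0, 0.0, 90.0]
ft_force: [-3.7, 0.6, 5.1]
finger_gap: 10.7
```

```bash
python3 -c "
from h import *
st(); snap('wrist','w28')
"
```

```text
{'time': 48.4, 'joint_pos': [-3.41, 25.5, 79.78, -0.0, 74.7, -3.4], 'tool_pos': [678.5, 10.82, 103.27], 'tcp_rot': [179.98, 0.0, 89.99], 'ft_force': [-3.71, 0.6, 5.14], 'finger_gap': 10.75}
```

View pics/w28.png

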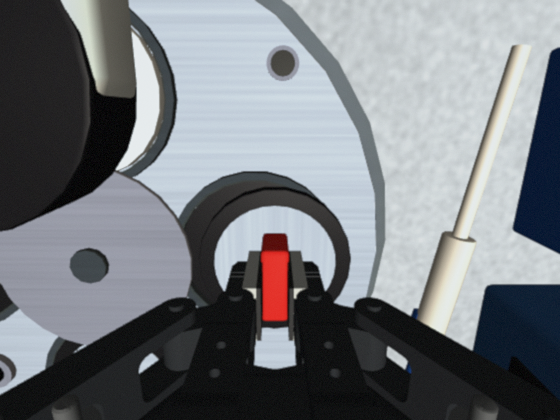

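Request:
{"method": "drive_tool", "body": {
  "moves": [
    [[0, 0, 1], 0],
    [[0, 0, 1], 0],
    [[0, 0, 1], 0],
    [[0, 0, 1], 0],
    [[0, 0, 1], 0],
    [[0, 0, 1], 0],
    [[0, 0, 1], 0],
    [[0, 0, 1], 0]
  ],
  "fingers": 20
}}

```text
time: 49.12
tool_pos: [678.4, 10.8, 103.2]
tcp_rot: [-180.0, 0.0, 90.0]
ft_force: [0.4, 0.1, 0.1]
finger_gap: 20.2
```

```bash
python3 -c "
from h import *
st(); snap('wrist','w29'); crop('w29',160,150,400,330,3)
"
```

```text
{'time': 49.12, 'joint_pos': [-3.41, 25.5, 79.77, -0.0, 74.73, -3.4], 'tool_pos': [678.38, 10.82, 103.24], 'tcp_rot': [-180.0, 0.0, 89.99], 'ft_force': [0.39, 0.06, 0.12], 'finger_gap': 20.19}
```

View pics/w29_c160_150.png

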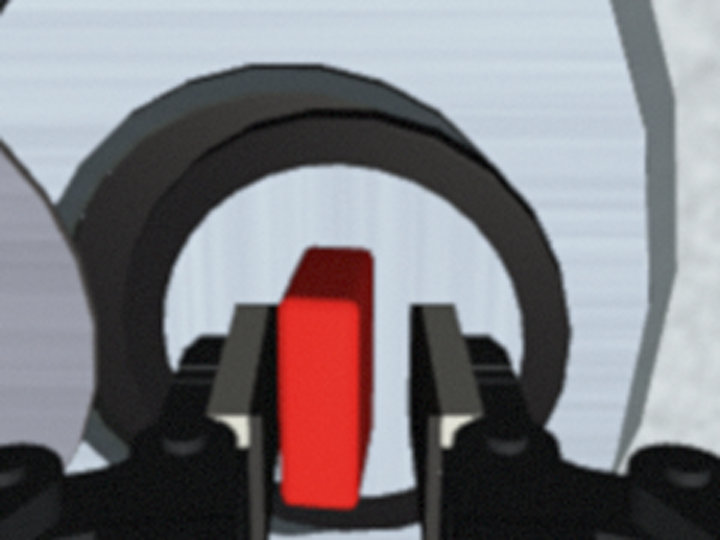

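Tipped inner edge down, same as blue. Push inwards (−x).

Request:
{"method": "drive_tool", "body": {
  "moves": [
    [[-2, 0, 1], 0],
    [[-4, 0, 2], 0],
    [[-6, 0, 2], 0],
    [[-8, 0, 2], 0],
    [[-10, 0, 2], 0],
    [[-12, 0, 2], 0],
    [[-13.5, 0, 2], 0],
    [[-14.5, 0, 2], 0]
  ]
}}

```text
time: 49.83
tool_pos: [663.7, 10.8, 105.3]
tcp_rot: [180.0, -0.0, 90.0]
ft_force: [1.1, 0.1, 0.3]
finger_gap: 20.1
```

```bash
python3 -c "
from h import *
st(); snap('wrist','w30'); crop('w30',160,150,400,330,3)
"
```

```text
{'time': 49.83, 'joint_pos': [-3.49, 23.25, 82.45, 0.0, 74.29, -3.48], 'tool_pos': [663.69, 10.83, 105.3], 'tcp_rot': [180.0, -0.0, 89.99], 'ft_force': [1.08, 0.1, 0.28], 'finger_gap': 20.09}
```

View pics/w30_c160_150.png

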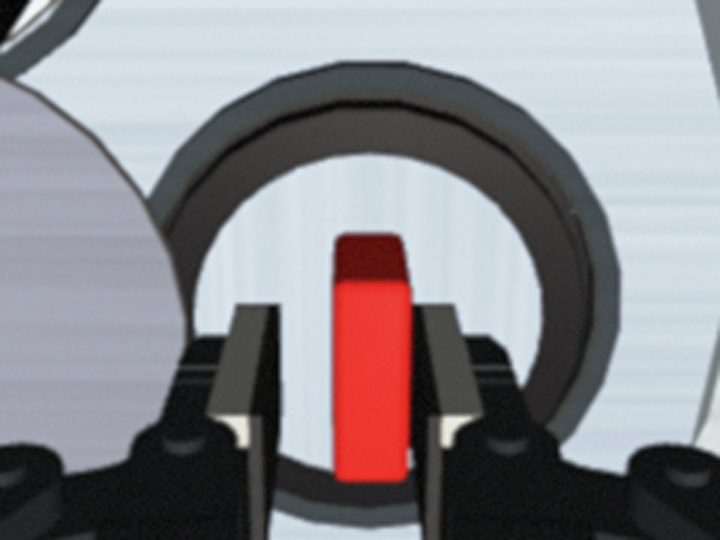

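Seated like blue. Retreat and check.

Request:
{"method": "drive_tool", "body": {
  "moves": [
    [[2, 0, 0], 0],
    [[4, 0, 0], 0],
    [[4, 0, 5], 0],
    [[4, 0, 25], 0],
    [[4, 0, 45], 0],
    [[4, 0, 80], 0],
    [[4, 0, 110], 0],
    [[4, 0, 110], 0]
  ]
}}

```text
time: 50.55
tool_pos: [671.5, 10.6, 224.6]
tcp_rot: [179.3, 0.0, 90.0]
ft_force: [2.8, 0.6, 2.1]
finger_gap: 19.9
```

```bash
python3 -c "
from h import *
st(); snap('wrist','w31'); snap('top','t31'); snap('scene','s31'); crop('s31',230,160,370,280,5)
"
```

```text
{'time': 50.55, 'joint_pos': [-3.46, 18.62, 75.43, 0.0, 85.26, -3.46], 'tool_pos': [671.54, 10.64, 224.62], 'tcp_rot': [179.31, 0.04, 89.99], 'ft_force': [2.75, 0.62, 2.09], 'finger_gap': 19.87}
```

View pics/w31.png

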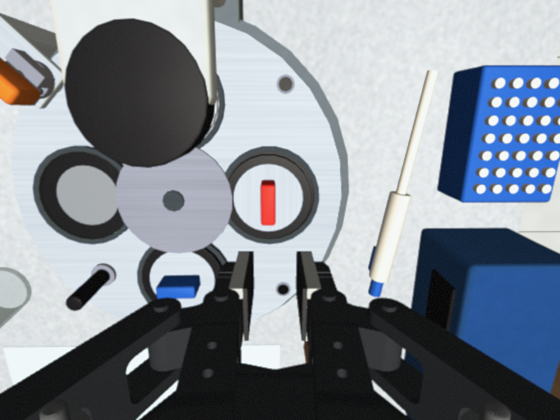

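View pics/t31.png

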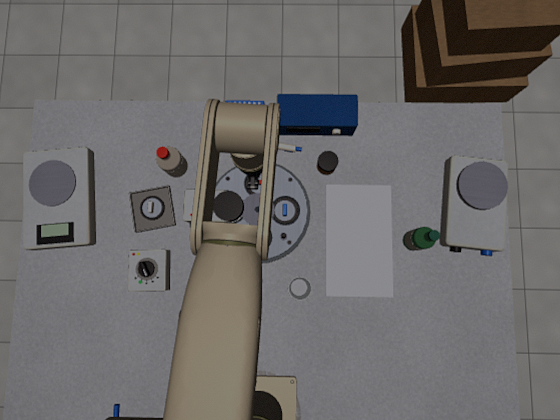

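View pics/s31_c230_160.png

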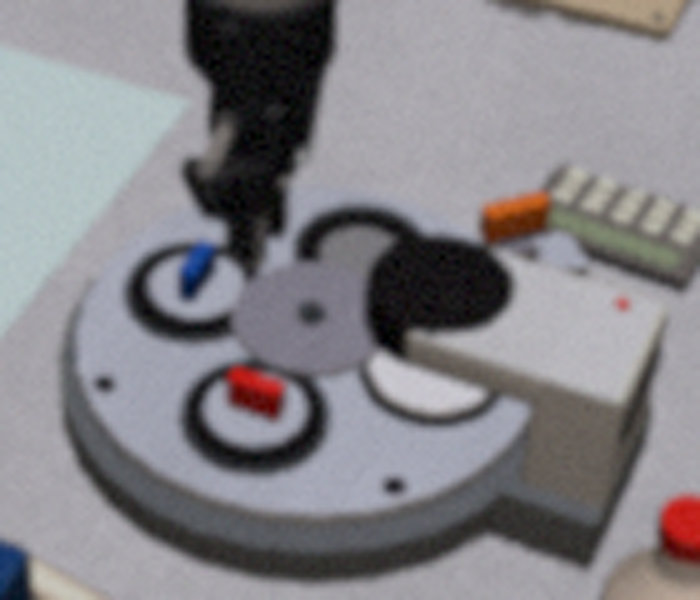

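Request:
{"method": "drive_tool", "body": {
  "moves": [
    [[-22, 27, 0], -6],
    [[-46, 56, 5], -12],
    [[-70, 85, 5], -18],
    [[-94, 114, 5], -24],
    [[-118, 143, 5], -30],
    [[-142, 172, 5], -36],
    [[-166, 201, 5], -42],
    [[-190, 230, 5], -48]
  ],
  "fingers": 45
}}

```text
time: 51.37
tool_pos: [475.6, 241.5, 218.4]
tcp_rot: [-179.9, 0.2, 41.7]
ft_force: [1.2, 0.4, 1.6]
finger_gap: 44.9
```

Request:
{"method": "drive_tool", "body": {
  "moves": [
    [[-24, 29, 0], -5],
    [[-48, 58, 0], -5],
    [[-68, 85, 0], -5],
    [[-68, 85, -10], -5],
    [[-68, 85, -25], -5],
    [[-68, 85, -30], -5],
    [[-68, 85, -30], -5],
    [[-68, 85, -30], -5]
  ]
}}

```text
time: 52.03
tool_pos: [409.6, 325.0, 189.3]
tcp_rot: [-180.0, 0.1, 36.9]
ft_force: [0.2, 1.0, 0.9]
finger_gap: 44.9
```

```bash
python3 -c "
from h import *
st(); snap('wrist','w32'); snap('scene','s32'); crop('w32',200,140,360,280,5); crop('s32',370,190,450,260,8)
"
```

```text
{'time': 52.03, 'joint_pos': [32.81, -2.11, 101.91, -0.0, 80.34, 85.86], 'tool_pos': [409.63, 325.0, 189.26], 'tcp_rot': [-179.99, 0.14, 36.95], 'ft_force': [0.18, 0.99, 0.89], 'finger_gap': 44.86}
```

View pics/w32.png

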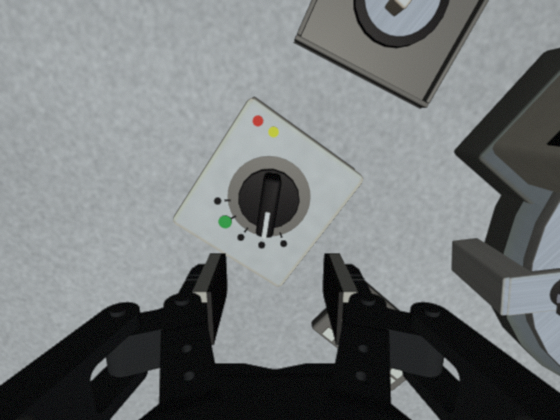

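View pics/w32_c200_140.png

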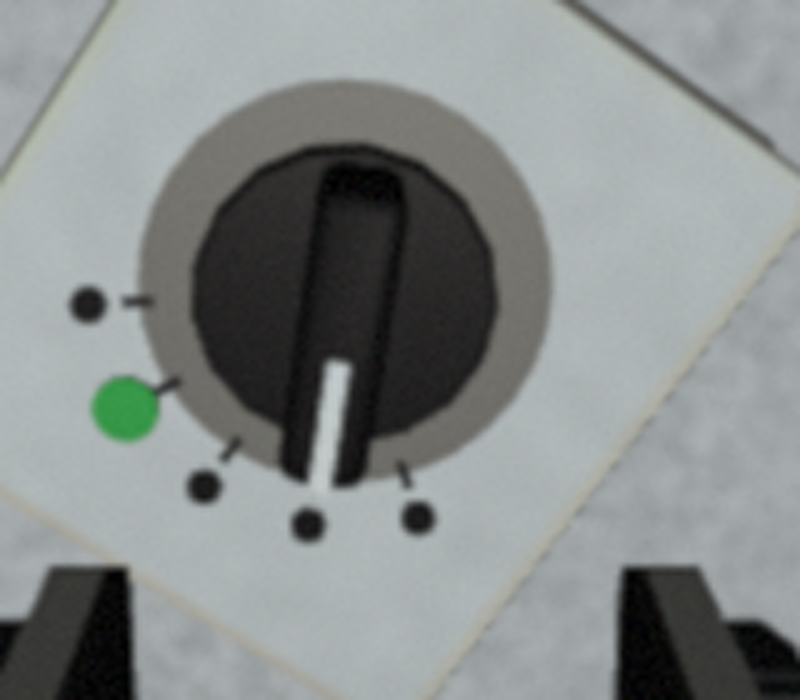

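View pics/s32_c370_190.png

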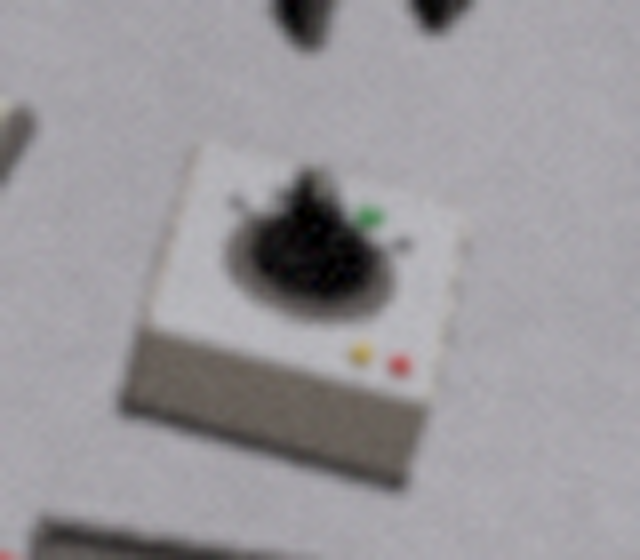

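```bash
python3 -c "
from h import *
a=(200+362/5,140+205/5); b=(200+323/5,140+484/5)
for z in(75,80,85,90,95,100):
  A,B=ray('w32',*a,z),ray('w32',*b,z); L=ray('w32',200+192/5,140+290/5,z-25);R_=ray('w32',200+497/5,140+290/5,z-25); d=A-B
  print(z,np.linalg.norm(d).round(1),((A+B)/2).round(1),np.degrees(np.arctan2(d[1],d[0])).round(1),'skirt',np.linalg.norm(L-R_).round(1))
tri(('w32',200+343/5,140+345/5),('s32',370+315/8,190+178/8))
tri(('w32',200+343/5,140+345/5),('top0',120+124/5,180+445/5))
print('dots center', [ray('w32',200+x/5,140+y/5,55).round(1)[:2].tolist() for x,y in((88,304),(125,408),(204,487),(308,525),(418,518))])
"
```

```text
75 43.4 [408.9 329.8  75. ] 29.1 skirt 49.4
80 42.5 [410.1 330.6  80. ] 29.1 skirt 48.4
85 41.6 [411.4 331.4  85. ] 29.1 skirt 47.5
90 40.6 [412.6 332.3  90. ] 29.1 skirt 46.5
95 39.7 [413.9 333.1  95. ] 29.1 skirt 45.6
100 38.8 [415.1 333.9 100. ] 29.1 skirt 44.6
tri [414.4 330.5  98. ] [[3.3, 3.6], [1.0, 0.6]]
tri [409.9 330.8  78.8] [[-0.5, 0.3], [0.1, -0.1]]
dots center [[385.4, 363.1], [374.5, 348.5], [371.0, 330.3], [375.9, 312.7], [387.9, 298.9]]
```

```bash
python3 -c "
from h import *
P=np.array([[385.4, 363.1], [374.5, 348.5], [371.0, 330.3], [375.9, 312.7], [387.9, 298.9]])
A=np.c_[2*P,np.ones(5)]; s=np.linalg.lstsq(A,(P**2).sum(1),rcond=None)[0]; print(s[:2],np.sqrt(s[2]+s[:2]@s[:2]))
d=s[:2]-P; print(np.degrees(np.arctan2(d[:,1],d[:,0])))
"
```

```text
[411.81655239 331.9922345 ] 40.81347776136156
[-49.6622579  -23.86321517   2.37409562  28.24204585  54.14345684]
```

Request:
{"method": "drive_tool", "body": {
  "moves": [
    [[2, 6.5, -30], -7],
    [[2, 6.5, -60], -8.5],
    [[2, 6.5, -80], -8.5],
    [[2, 6.5, -90], -8.5],
    [[2, 6.5, -95], -8.5],
    [[2, 6.5, -95], -8.5],
    [[2, 6.5, -95], -8.5],
    [[2, 6.5, -95], -8.5]
  ],
  "fingers": 38
}}

```text
time: 52.8
tool_pos: [413.1, 333.0, 97.2]
tcp_rot: [-180.0, -0.2, 28.5]
ft_force: [0.1, -0.5, 0.3]
finger_gap: 38.1
```

```bash
python3 -c "
from h import *
st(); snap('wrist','w33'); snap('scene','s33');crop('w33',180,150,380,300,4); crop('s33',370,160,450,240,8)
"
```

```text
{'time': 52.8, 'joint_pos': [33.33, 4.29, 105.59, 0.0, 69.94, 94.85], 'tool_pos': [413.13, 333.01, 97.25], 'tcp_rot': [-179.98, -0.18, 28.48], 'ft_force': [0.13, -0.47, 0.27], 'finger_gap': 38.1}
```

View pics/w33_c180_150.png

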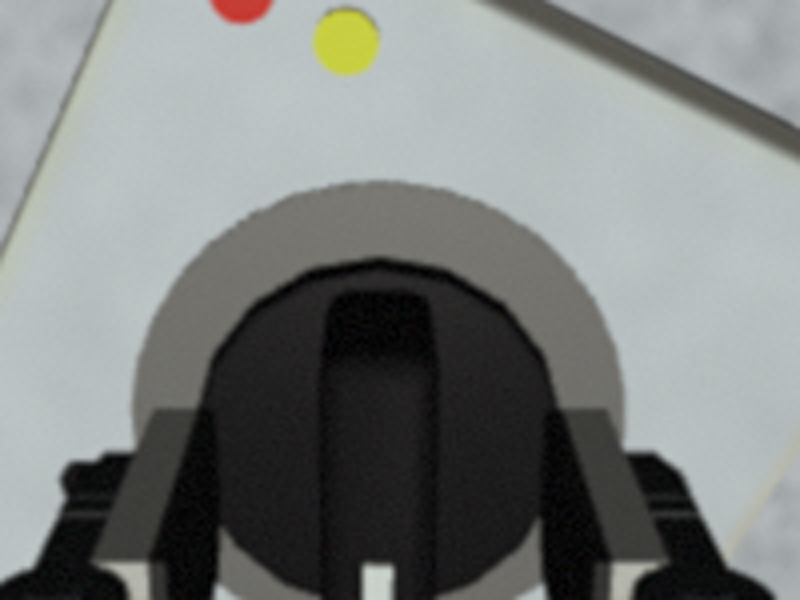

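View pics/s33_c370_160.png

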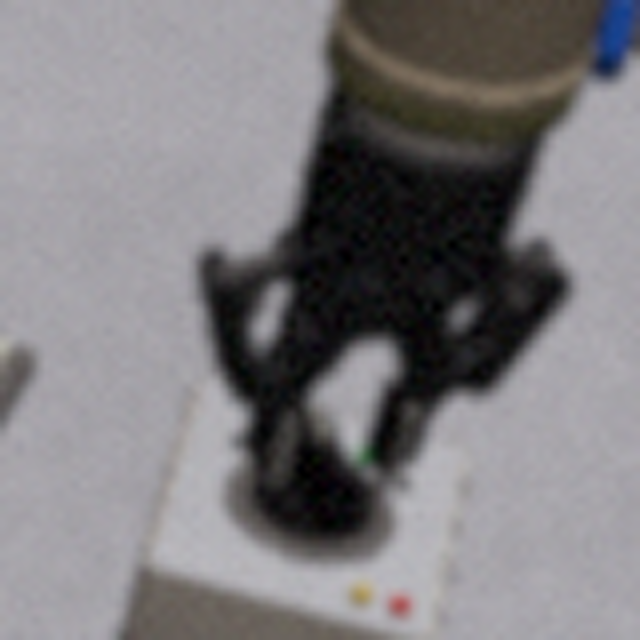

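Request:
{"method": "drive_tool", "body": {
  "moves": [
    [[0, 0, 0], 0],
    [[0, 0, 0], 0],
    [[0, 0, 0], 0],
    [[0, 0, 0], 0],
    [[0, 0, 0], 0],
    [[0, 0, 0], 0],
    [[0, 0, 0], 0],
    [[0, 0, 0], 0]
  ],
  "fingers": 0,
  "squeeze": 60
}}

```text
time: 53.57
tool_pos: [412.2, 332.7, 96.2]
tcp_rot: [-180.0, -0.1, 28.5]
ft_force: [-1.5, 0.2, 5.7]
finger_gap: 11.4
```

Request:
{"method": "drive_tool", "body": {
  "moves": [
    [[0, 0, 0], 0],
    [[0, 0, 0], -7],
    [[0, 0, 0], -14],
    [[0, 0, 0], -21],
    [[0, 0, 0], -28],
    [[0, 0, 0], -35],
    [[0, 0, 0], -42],
    [[0, 0, 0], -48]
  ]
}}

```text
time: 54.23
tool_pos: [412.2, 332.2, 96.2]
tcp_rot: [180.0, -0.0, -19.9]
ft_force: [-2.0, -2.9, 7.7]
finger_gap: 11.3
```

Request:
{"method": "drive_tool", "body": {
  "moves": [
    [[0, 0, 0], -4],
    [[0, 0, 0], -4],
    [[0, 0, 0], -4],
    [[0, 0, 0], -4],
    [[0, 0, 0], -4],
    [[0, 0, 0], -4],
    [[0, 0, 0], -4],
    [[0, 0, 0], -4]
  ]
}}

```text
time: 54.9
tool_pos: [412.2, 332.1, 96.1]
tcp_rot: [180.0, -0.0, -23.5]
ft_force: [-2.1, -4.3, 7.8]
finger_gap: 11.9
```

```bash
python3 -c "
from h import *
st(); snap('wrist','w34'); crop('w34',180,150,380,300,4)
"
```

```text
{'time': 54.9, 'joint_pos': [33.33, 4.33, 105.68, -0.04, 69.98, 146.86], 'tool_pos': [412.19, 332.08, 96.12], 'tcp_rot': [179.99, -0.04, -23.51], 'ft_force': [-2.11, -4.28, 7.84], 'finger_gap': 11.85}
```

View pics/w34_c180_150.png

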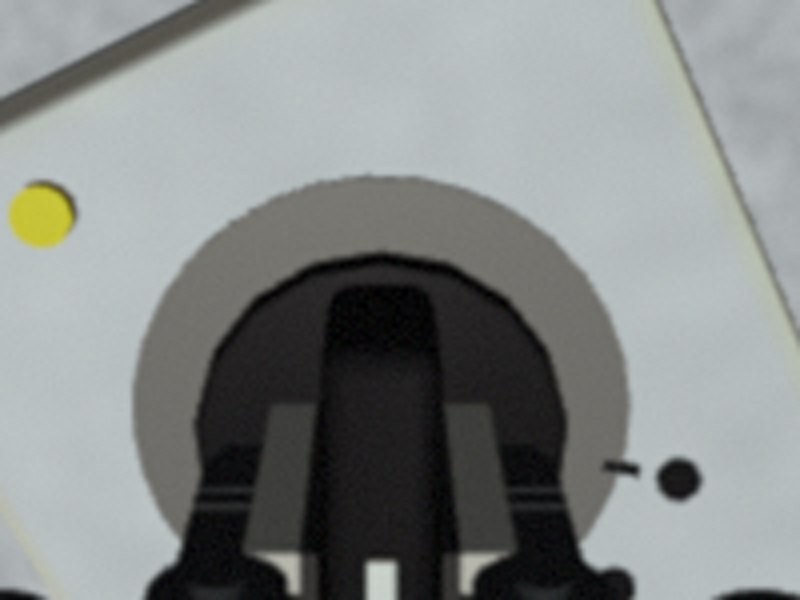

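Turned to the green mark. Release and lift.

Request:
{"method": "drive_tool", "body": {
  "moves": [
    [[0, 0, 0], 0],
    [[0, 0, 0], 0],
    [[0, 0, 0], 0],
    [[0, 0, 0], 0],
    [[0, 0, 0], 0],
    [[0, 0, 0], 0],
    [[0, 0, 15], 0],
    [[0, 0, 50], 0]
  ],
  "fingers": 38
}}

```text
time: 55.62
tool_pos: [408.7, 330.2, 140.5]
tcp_rot: [179.5, 0.3, -23.5]
ft_force: [0.2, 0.2, -0.3]
finger_gap: 38.0
```

Request:
{"method": "drive_tool", "body": {
  "moves": [
    [[-5, 5, 40], 4],
    [[-10, 10, 80], 8],
    [[-15, 15, 90], 12],
    [[-15, 15, 90], 16],
    [[-15, 15, 90], 20],
    [[-15, 15, 90], 20],
    [[-15, 15, 90], 20],
    [[-15, 15, 90], 20]
  ]
}}

```text
time: 56.28
tool_pos: [396.8, 347.2, 234.9]
tcp_rot: [180.0, 0.0, -3.6]
ft_force: [-0.4, 0.2, 0.4]
finger_gap: 38.0
```

```bash
python3 -c "
from h import *
st(); snap('wrist','w35'); snap('scene','s35'); snap('top','t35'); crop('t35',120,140,320,290,4); crop('s35',230,160,430,300,4)
H=np.array([588.3,11.6])
for f in('t11','t35'):
  g=255-cv2.cvtColor(cv2.imread(f'pics/{f}.png'),cv2.COLOR_BGR2GRAY).astype(float)
  for u,v in((228,178),(290.5,180)):
      u0,v0=int(u+.5),int(v+.5)
      w=g[v0-4:v0+5,u0-4:u0+5]; w=np.clip(w-np.median(w)-15,0,None); yy,xx=np.mgrid[-4:5,-4:5]
      P=ray(f,u0+(w*xx).sum()/w.sum(),v0+(w*yy).sum()/w.sum(),60)[:2]; d=P-H; print(f,P.round(1),np.degrees(np.arctan2(d[1],d[0])).round(2))
"
```

```text
{'time': 56.28, 'joint_pos': [35.61, -3.28, 98.21, 0.0, 85.11, 129.26], 'tool_pos': [396.77, 347.19, 234.91], 'tcp_rot': [179.98, 0.03, -3.65], 'ft_force': [-0.42, 0.2, 0.43], 'finger_gap': 37.99}
t11 [684.9 105.3] 44.14
t11 [681.9 -85.8] -46.15
t35 [683.5 106.3] 44.87
t35 [682.8 -84.6] -45.52
```

View pics/w35.png

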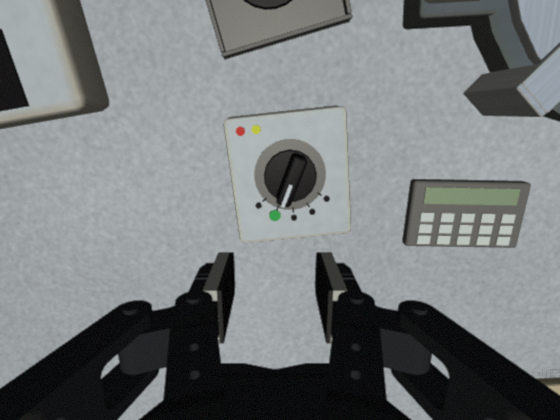

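View pics/t35_c120_140.png

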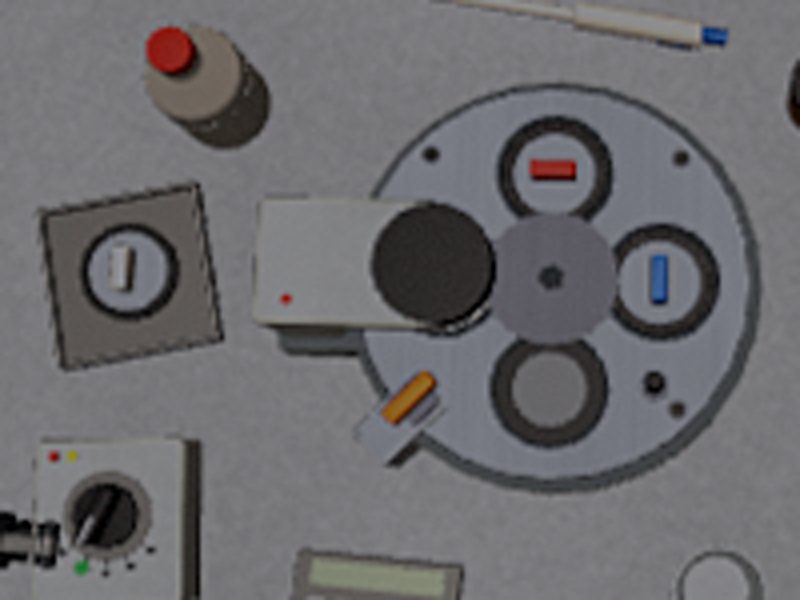

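View pics/s35_c230_160.png

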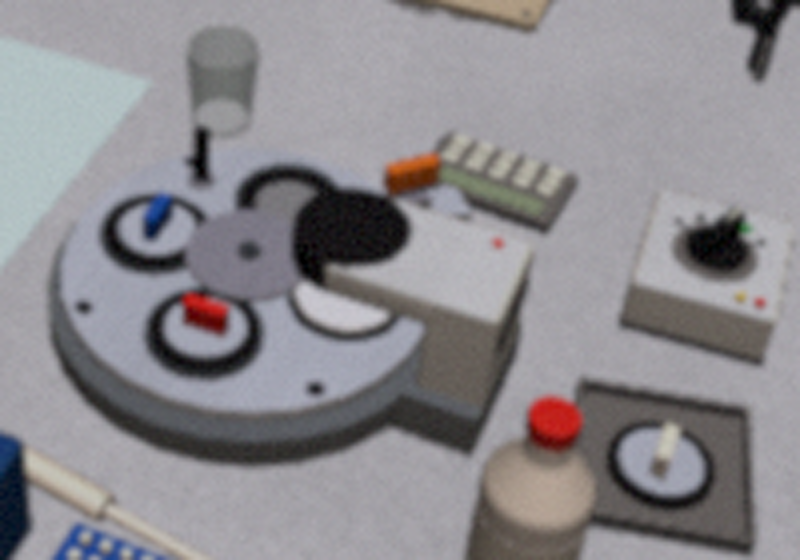

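```bash
python3 -c "
from h import *
print(r.hand_in()); st()"
```

```text
the job is handed in; nothing more can be done
None
the job is handed in; nothing more can be done
```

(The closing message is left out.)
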